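Ease the wedge out from under the glue press

TASK

First clear the stack of paint pots from in front of the wedge and stand it upright on the empty part of the turntable. Then, gripping the wedge under the drying rack, work it straight back out from under the heavy press board in small tugs of 2 to 3 cm with a stop of half a second after each, so that the board comes down gently and never drops, until it lies fully shut. Lay the wedge flat inside the shallow tray, let go of everything, and leave all the other things where they stand.

Things in the scene. Friction and masses are not known exactly. Their poses are not given: they have to be found in the camera images.
- press: Glue press, fixed. Origin on the worktop below the middle of the front edge of the shut board; x axis level from front edge back to the hinge, y along the front edge, z up. Board: 170 mm along y, 200 mm along x, 25 mm oak with an 8 mm steel plate on top, hinged 200 mm behind the front edge. A wire rack stands over it. In front of x = 0 the press leaves the worktop free, only the rack hangs above.
- rack_front (a point): Middle of the front wire of the press's drying rack, 48 mm in front of the board's front edge, 150 mm up. The level wire rack (underside 146 mm up) reaches from here 283 mm back and 108 mm to each side; its legs stand 105 mm to each side, 78 and 258 mm behind this wire. A tool coming straight down on the wedge hits it; one leaning 25 to 45 degrees towards the front passes under.
- board (a joint): Hinge of the press board, rad. 0 = fully shut (its underside 6 mm above the worktop, on rubber feet); grows as the front edge rises, about 0.113 while the wedge holds it up. The board (about 1.5 kg) comes down by its own weight as the wedge goes; pulling the wedge takes 5 to 20 N.
- board_edge (a point): Middle of the lower front edge of the board, the edge that rests on the wedge.
- wedge_mid (a point): Brown wooden wedge, 150 mm long, 42 wide, 47 high at the thick end, 5 at the tip, even slope, 0.15 kg. The point: half-way along, 26 mm above its flat underside. x axis points from thick end to tip, z up. At the start 85 mm lie under the board and 65 mm stick out in front; pulled straight back 90 mm it is clear. Grip it across its width, 45 to 55 mm behind this point, where it is 40 mm high.
- pots_mid (a point): Stack of three nested empty yellow paint pots that cling together as one: 104 mm high, about 61 mm wide (rims 64), upright, 0.09 kg. The point is on its axis half-way up (52 mm). It stands on the worktop just behind the thick end of the wedge, in the way of the wedge and the tool.
- turntable: Grey plastic turntable, a round disc 240 mm across, top 24 mm above the worktop; it does not turn. Origin at its centre on the worktop. Jar and brush rest stand on it.
- turntable_free (a point): Middle of the empty part of the turntable, on its top (24 mm up), 66 mm from the centre. x axis points outward from the turntable's centre. The neighbours (jar and brush rest) stand towards -x, some 100 mm away along x and 60 mm to either side; a gripper whose fingers close along y here clears them.
- tray: Shallow plywood tray, fixed, 210 x 140 mm, walls 20 mm high, walls and floor 5 mm thick. Origin under its centre on the worktop, x axis along its length.
- jar: Bystander: glass jar of lollipop sticks, 72 mm wide, sticks reach to 148 mm, on the turntable. Origin under its centre.
- brush_rest: Bystander: blue silicone brush rest, 110 x 48 x 22 mm, on the turntable. Origin under its centre.
- sharpener: Bystander: red pencil sharpener, 62 x 36 x 39 mm, on the worktop beside the wedge. Origin under its centre.
- tape: Bystander: roll of tape, 64 mm wide, 25 mm high, lying on the worktop beside the wedge. Origin under its centre.
- glue: Bystander: white glue bottle, 54 mm wide, 140 mm high, at the back. Origin under its centre.
- mug: Bystander: white mug, 80 mm wide, 90 mm high, at the back. Origin under its centre.

How it is judged:
By the outcome, as a careful person would: the job done as asked, in the order asked, and still so for the second after the job is handed in, with the robot touching nothing.
It also fails if it takes over 67 s, if anything falls off the work surface, if the arm or the gripper's body presses on something with over 40 N, if the wrist force passes 120 N, or if a joint passes its speed limit or range.

ROBOT

A 7-joint arm with a two-finger parallel gripper is mounted at the origin on the work surface. World frame = base frame: x ahead of the robot, y to its left, z up, the work surface at z = 0. Lengths are in m, angles in rad, forces in N, time in s.
With the tool pointing down it reaches from about 0.425 to 0.925 m from the base axis. Payload 6.8 kg.
Tool frame: the origin (TCP) lies at the very end of the fingers, on their centre line; the grasp point (between the pads) lies 19 mm behind it; z points along the fingers, y is the direction in which the jaws open and shut (so a half turn about z gives the same grasp; the last joint's range is limited). The gripper opens to 85 mm and grips with 20 to 120 N. Pads are 22 mm wide; open, the fingers measure 114 mm over their backs; the gripper's body (76 mm by 85 mm) begins 54 mm behind the grasp point. The pads swing forward as they close: fully open they stand 13 mm farther back than shut.
Start: joints at [-1.448, 0.477, 0.022, 1.555, -0.011, 1.109, -0.083], TCP at [0.154, 0.657, 0.208] pointing down, gripper open.
Joint ranges: [-2.96, 2.96], [-0.34, 2.1], [-1.41, 1.46], [0.24, 2.44], [-1.37, 4.51], [0.17, 1.92], [-2.96, 2.96]. Speed limits (rad/s): [2.39, 2.39, 3.14, 3.14, 3.14, 3.14, 3.14].

INTERFACE

Orientations are given as a rotation vector (axis times angle).
In Python, from bench import monitor, viewer, job gives the robot as it stands. The module is installed in compiled form; this text tells all that it offers.
- The arm moves only by the tool drive_tool, never from a script. Its argument "commands" is a list of rows, each an object with "linear": the shift along the tool's x, y, z in m, a list of three; "dr": the turn, a rotation vector about the tool's x, y, z in degrees, a list of three; "jaw": the closure, from 0 (fully open) to 1 (shut). A call has 1 to 8 rows; each row shifts and turns the pose as measured when the row begins, along the tool's axes as they then stand; what a row does not reach is not made up. A row lasts 1/8 s, in which the tool goes at most 62.5 mm and 10.7 degrees, less where a joint would pass 70% of its speed; a pose out of reach is approached as far as the arm can. A call is refused whole if a number of a shift passes 0.0625 or a number of a turn 10.7, either way. A call with a gripper value outside its range is refused whole. The fingers move at their own pace and stop on an object; "force" is the grip in N (left out, the last holds). Time passes only in rows, so rows that do not move let the fingers close. It gives the time, the measured TCP pose, the force and the opening at its end, in the units of the state.
- monitor.get_obs(): the state, without advancing time (a new reading comes with each control period).
- viewer.grab_frame(name): name is "side" or "top" or "wrist"; returns the picture (400x640x3 uint8, red, green, blue); there is no depth.
- viewer.calibration(name): a dict with "K" (3x3 intrinsics, pixels), "R" (3x3) and "t" (3): a world point X has camera coordinates R X + t. Camera axes: x right, y down, z forward; pixel columns grow to the right and rows downward; lengths in m; the calibration is good to about 2 mm. A picture is of the moment at which its call begins: read the wrist's pose just before it. calibration takes no time and is no camera call; for the wrist camera it gives the pose at the moment of the call.
- job.hand_in(): hands the job in, once; it reports no verdict.
The state is a dict: "clock": time; "joints": joint angles; "qvel": joint speeds; "tau": joint torques, N m; "tcp_pos": TCP position; "orientation": TCP orientation; "contact_force": force on the tool from outside, world axes, zero at the start; "moment": the same for the moment, N m; "grip_width": finger opening in m.
Only numpy, scipy, OpenCV 4.12 (cv2) and the standard library are available. Lean on these libraries where they do the work, as an engineer would, in place of code of your own. Each camera call takes 0.05 s, during which the arm holds its last target.

## Working session

There is one attempt and no reset: what is moved stays moved. The work goes in short steps, Python scripts to look and compute and a tool call to move; the robot and the scene stay as the last step left them, time stands still between calls to the robot, and variables do not carry over. Pictures are saved under pics/ and viewed, and the job is handed in when it is done.

Besides the shell and the picture viewer there is one more tool, called after "Request:" in YAML: its name, and indented under it one key for each argument. drive_tool: Moves the arm, as the interface text tells. Its arguments: {"type":"object","properties":{"commands":{"type":"array"},"force":{"type":"number"}},"required":["commands"]}

```bash
mkdir -p pics; ls; python3 - <<'E'
from bench import monitor, viewer, job
import cv2,json
o=monitor.get_obs();print(o)
for n in ["side","top","wrist"]:
    c=viewer.calibration(n);print(n,c)
    f=viewer.grab_frame(n);cv2.imwrite(f"pics/{n}0.png",f[:,:,::-1])
E
```

```text
pics
{'clock': 0.0, 'joints': array([-1.44811313,  0.47779788,  0.02231751,  1.55648908, -0.01148559,
        1.10931869, -0.08310999]), 'qvel': array([ 1.19045463e-03, -8.01130026e-05,  2.67492291e-03,  1.25636253e-03,
        2.21671160e-04,  4.97533676e-04, -4.44839537e-05]), 'tau': array([-6.75378615e-04, -5.96465242e+01,  1.60764221e+00, -2.81180942e+01,
        1.24591507e-02,  9.49209498e-03, -3.58576273e-06]), 'tcp_pos': array([0.15425878, 0.65645632, 0.20721095]), 'orientation': array([-3.61642446e-01, -3.12063245e+00,  2.95867236e-03]), 'contact_force': array([-0.23973683, -0.38626322,  0.43908649]), 'moment': array([ 0.00592184, -0.04684641, -0.03150401]), 'grip_width': 0.08524537983324358}
side {'K': array([[407.49911458,   0.        , 318.88753721],
       [  0.        , 407.49911458, 195.10546419],
       [  0.        ,   0.        ,   1.        ]]), 'R': array([[-0.99087677, -0.13420292,  0.01236157],
       [-0.08315157,  0.5365944 , -0.83973345],
       [ 0.10606153, -0.83310025, -0.54285811]]), 't': array([0.57285346, 0.14143382, 1.2178769 ])}
top {'K': array([[461.48444019,   0.        , 326.57821446],
       [  0.        , 461.48444019, 204.01997226],
       [  0.        ,   0.        ,   1.        ]]), 'R': array([[ 8.13354167e-03, -9.99966698e-01, -6.69110391e-04],
       [-9.82214367e-01, -7.86361942e-03, -1.87598243e-01],
       [ 1.87586734e-01,  2.18304797e-03, -9.82245617e-01]]), 't': array([0.00168247, 0.59561876, 1.20085267])}
wrist {'K': array([[358.5958136 ,   0.        , 319.69711387],
       [  0.        , 358.5958136 , 197.09414585],
       [  0.        ,   0.        ,   1.        ]]), 'R': array([[ 2.28312274e-01,  9.73587614e-01, -8.14157775e-04],
       [ 9.39973739e-01, -2.20211618e-01,  2.60684126e-01],
       [ 2.53619549e-01, -6.02826725e-02, -9.65423805e-01]]), 't': array([-0.67417987, -0.0340489 ,  0.37898273])}
```

View pics/side0.png

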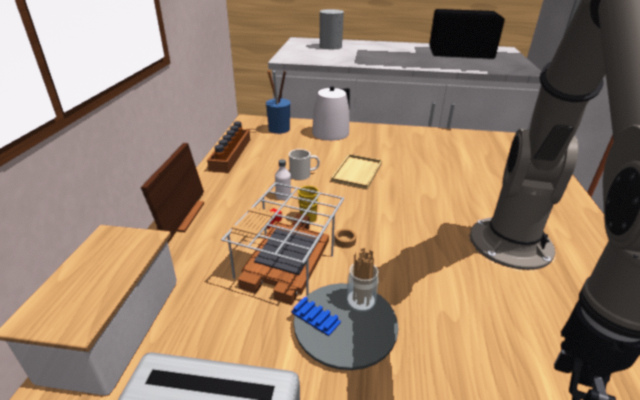

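View pics/top0.png

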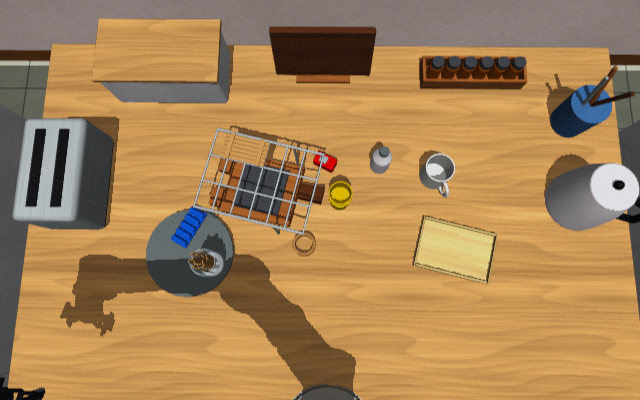

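View pics/wrist0.png

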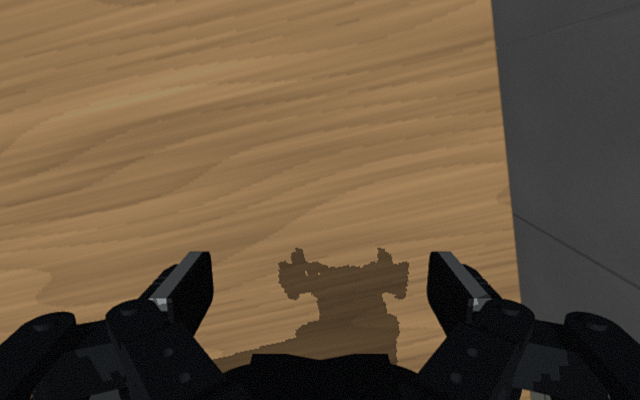

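The top view shows the press at about (262,190). Pots are at (340,193), the tray at (455,249), the turntable at (190,252), the tape at (304,243) and the sharpener at (325,160). Next I'll enlarge the crops.

```bash
python3 - <<'E'
import cv2
a=cv2.imread('pics/top0.png')
cv2.imwrite('pics/topA.png',cv2.resize(a[115:265,180:380],None,fx=4,fy=4,interpolation=cv2.INTER_CUBIC))
cv2.imwrite('pics/topB.png',cv2.resize(a[190:310,130:330],None,fx=4,fy=4,interpolation=cv2.INTER_CUBIC))
cv2.imwrite('pics/topC.png',cv2.resize(a[190:310,380:540],None,fx=4,fy=4,interpolation=cv2.INTER_CUBIC))
a=cv2.imread('pics/side0.png')
cv2.imwrite('pics/sideA.png',cv2.resize(a[145:305,215:375],None,fx=3.7,fy=3.7,interpolation=cv2.INTER_CUBIC))
E
```

```text
(no output)
```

View pics/topA.png

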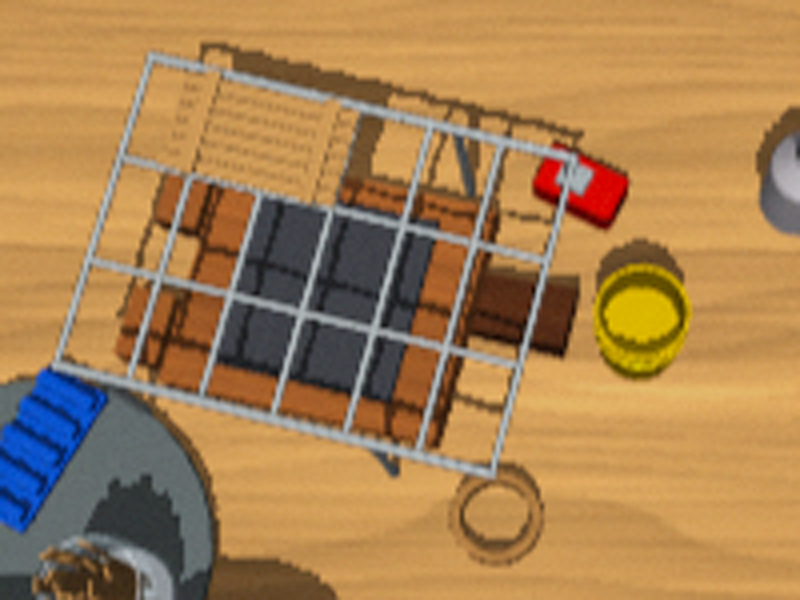

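View pics/topB.png

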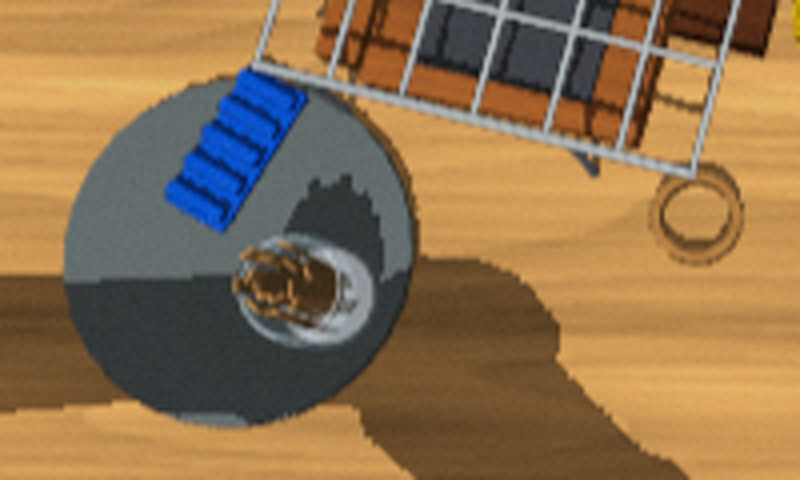

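View pics/topC.png

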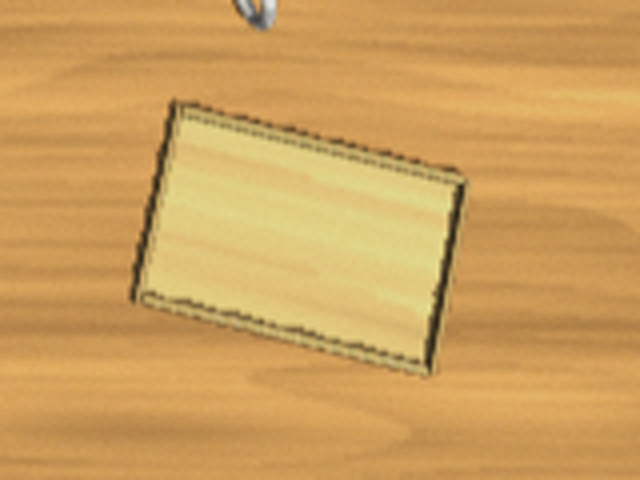

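View pics/sideA.png

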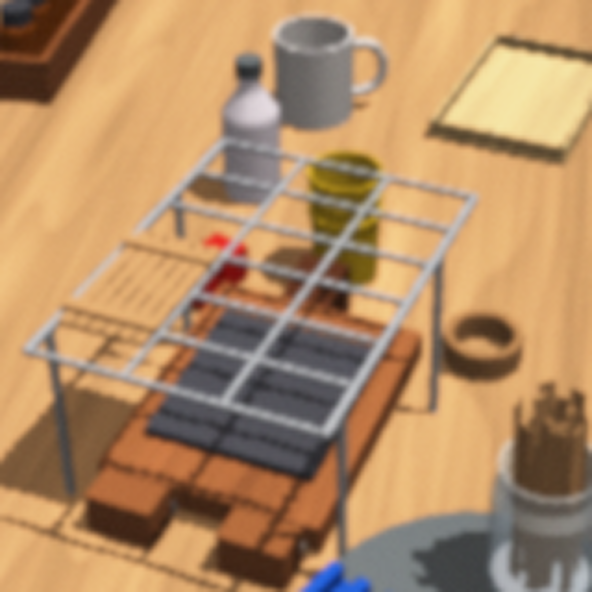

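```bash
cat > h.py <<'E'
import numpy as np, cv2
from scipy.spatial.transform import Rotation as Rn
from scipy.optimize import least_squares
from bench import monitor, viewer, job
def back(uv,z,c):
    K,R,t=c['K'],np.array(c['R']),np.array(c['t'])
    uv=np.atleast_2d(uv).astype(float)
    d=(np.linalg.inv(K)@np.c_[uv,np.ones(len(uv))].T).T@R
    C=-R.T@t
    s=(np.broadcast_to(z,len(uv))-C[2])/d[:,2]
    return C+d*s[:,None]
def proj(X,c):
    x=(c['R']@np.atleast_2d(X).T).T+c['t']; x=x@c['K'].T; return x[:,:2]/x[:,2:]
def crop(p,x0,y0,f): return (np.atleast_2d(p)+.5)/f-.5+[x0,y0]
E
python3 - <<'E'
from h import *
np.set_printoptions(precision=4,suppress=True)
c=viewer.calibration('top')
A=lambda p:crop(p,180,115,4)
B=lambda p:crop(p,130,190,4)
D=lambda p:crop(p,380,190,4)
print('cam',-c['R'].T@c['t'])
r=back(A([[575,158],[493,472],[58,366],[152,57]]),.150,c)[:,:2]
loc=np.array([[-48,108],[-48,-108],[235,-108],[235,108]])/1000.
best=None
for s in (1,-1):
    l=loc*[1,s]
    f=lambda p:((l@np.array([[np.cos(p[2]),np.sin(p[2])],[-np.sin(p[2]),np.cos(p[2])]])+p[:2])-r).ravel()
    for a0 in (0,1.5,3,-1.5):
        o=least_squares(f,[.6,0,a0])
        if best is None or o.cost<best[0]: best=(o.cost,s,o.x,o.fun)
print('press',best[1],best[2],np.degrees(best[2][2]),'res mm',best[3]*1000)
p=best[2]
Rz=np.array([[np.cos(p[2]),-np.sin(p[2])],[np.sin(p[2]),np.cos(p[2])]])
print('rackpts\n',r)
pots=back(A([[642,315]]),.104,c);print('pots',pots,'in press',(pots[0,:2]-p[:2])@Rz)
print('pot rim width',back(A([[594,313],[690,313]]),.104,c))
w=back(A([[580,277],[563,356]]),.047,c);print('wedge thick top corners',w,'press',(w[:,:2]-p[:2])@Rz)
tt=back(B([[65,250],[415,250],[240,75],[240,427]]),.024,c);print('tt',tt, (tt[0]+tt[1])/2,(tt[2]+tt[3])/2)
br=back(B([[240,70],[307,97],[222,232],[165,192]]),.046,c);print('brush',br,br.mean(0))
print('jar rim/base',back(B([[318,287]]),.08,c))
tr=back(D([[178,102],[467,178],[432,373],[137,300]]),.02,c);print('tray',tr,tr.mean(0),np.degrees(np.arctan2(*(tr[0]-tr[1])[1::-1])))
print('sharp',back(A([[590,180]]),.039,c),'tape',back(A([[497,512]]),.025,c))
E
```

```text
cam [0.3597 0.0037 1.2913]
press -1 [0.6176 0.0867 1.3369] 76.5969822762105 res mm [ 3.2589 -0.5603 -3.4013  0.4141 -2.6786  0.8938  2.821  -0.7476]
rackpts
 [[0.7082 0.0156]
 [0.5048 0.0647]
 [0.5696 0.3395]
 [0.7743 0.2911]]
pots [[ 0.6153 -0.029   0.104 ]] in press [-0.1131 -0.0246]
pot rim width [[ 0.6164  0.0026  0.104 ]
 [ 0.6169 -0.0606  0.104 ]]
wedge thick top corners [[0.6541 0.0124 0.047 ]
 [0.5983 0.0235 0.047 ]] press [[-0.0639 -0.0528]
 [-0.0659  0.004 ]]
tt [[0.4635 0.5009 0.024 ]
 [0.4655 0.261  0.024 ]
 [0.5863 0.3887 0.024 ]
 [0.3456 0.3733 0.024 ]] [0.4645 0.3809 0.024 ] [0.466 0.381 0.024]
brush [[0.5859 0.3823 0.046 ]
 [0.5675 0.3352 0.046 ]
 [0.4747 0.3873 0.046 ]
 [0.5015 0.4277 0.046 ]] [0.5324 0.3831 0.046 ]
jar rim/base [[0.4362 0.3118 0.08  ]]
tray [[ 0.5732 -0.266   0.02  ]
 [ 0.5214 -0.4643  0.02  ]
 [ 0.3881 -0.4325  0.02  ]
 [ 0.4357 -0.2336  0.02  ]] [ 0.4796 -0.3491  0.02  ] 75.38312812501738
sharp [[0.7261 0.006  0.039 ]] tape [[0.493  0.0681 0.025 ]]
```

```bash
python3 - <<'E'
from h import *
np.set_printoptions(precision=4,suppress=True)
o=monitor.get_obs();c=viewer.calibration('wrist')
T=Rn.from_rotvec(o['orientation']).as_matrix();print(T)
C=-c['R'].T@c['t'];print('cam in tool',T.T@(C-o['tcp_pos']));print('cam axes in tool (cols x,y,z)',T.T@c['R'].T)
t=viewer.calibration('top')
a=cv2.imread('pics/top0.png')
# project free point, glue, mug
print(proj([[.433,.439,.024],[.436,.312,.024]],t))
g=back([[381,168],[438,180]],0,t);print(g)
E
```

```text
[[-0.9735  0.2287 -0.0002]
 [ 0.2287  0.9735 -0.0014]
 [-0.0001 -0.0014 -1.    ]]
cam in tool [ 0.0662 -0.0003 -0.1669]
cam axes in tool (cols x,y,z) [[ 0.0004 -0.9655 -0.2605]
 [ 1.      0.0002  0.0009]
 [-0.0008 -0.2605  0.9655]]
[[167.6289 263.5129]
 [214.1963 262.7858]]
[[ 0.7136 -0.1499  0.    ]
 [ 0.6793 -0.3133  0.    ]]
```

```bash
cat >> h.py <<'E'
def yawR(xang_deg,tilt=0):
    a=np.radians(xang_deg); x=np.array([np.cos(a),np.sin(a),0]); z=np.array([0,0,-1.]); y=np.cross(z,x)
    R=np.c_[x,y,z]
    return R@Rn.from_rotvec([0,np.radians(tilt),0]).as_matrix()
def plan(p1,R1,n,split=8,dp=4):
    o=monitor.get_obs();p=np.array(o['tcp_pos']);R=Rn.from_rotvec(o['orientation'])
    rv=(R.inv()*Rn.from_matrix(R1)).as_rotvec(); d=np.array(p1)-p
    for k in range(n):
        Rk=R*Rn.from_rotvec(rv*k/n)
        print(k,[float(v) for v in np.round(Rk.inv().apply(d/n),dp)],[float(v) for v in np.round(np.degrees(rv/n),1)])
def show():
    o=monitor.get_obs();T=Rn.from_rotvec(o['orientation']).as_matrix()
    print('t',round(float(o['clock']),3),'p',np.round(o['tcp_pos'],4),'xang',round(float(np.degrees(np.arctan2(T[1,0],T[0,0]))),2),'z',np.round(T[:,2],3),'F',np.round(o['contact_force'],1),'w',round(float(o['grip_width']),4),'q',np.round(o['joints'],2))
E
python3 -c "
from h import *
plan([.615,-.03,.24],yawR(76.6),17)"
```

```text
0 [-0.0356, -0.0331, -0.0019] [-0.0, 0.0, 5.3]
1 [-0.0385, -0.0297, -0.0019] [-0.0, 0.0, 5.3]
2 [-0.0411, -0.026, -0.0019] [-0.0, 0.0, 5.3]
3 [-0.0433, -0.0221, -0.0019] [-0.0, 0.0, 5.3]
4 [-0.0452, -0.018, -0.0019] [-0.0, 0.0, 5.3]
5 [-0.0467, -0.0137, -0.0019] [-0.0, 0.0, 5.3]
6 [-0.0477, -0.0094, -0.0019] [-0.0, 0.0, 5.3]
7 [-0.0484, -0.0049, -0.0019] [-0.0, 0.0, 5.3]
8 [-0.0486, -0.0004, -0.0019] [-0.0, 0.0, 5.3]
9 [-0.0485, 0.0041, -0.0019] [-0.0, 0.0, 5.3]
10 [-0.0479, 0.0086, -0.0019] [-0.0, 0.0, 5.3]
11 [-0.0469, 0.0129, -0.0019] [-0.0, 0.0, 5.3]
12 [-0.0455, 0.0172, -0.0019] [-0.0, 0.0, 5.3]
13 [-0.0437, 0.0214, -0.0019] [-0.0, 0.0, 5.3]
14 [-0.0415, 0.0253, -0.0019] [-0.0, 0.0, 5.3]
15 [-0.039, 0.029, -0.0019] [-0.0, 0.0, 5.3]
16 [-0.0362, 0.0325, -0.0019] [-0.0, 0.0, 5.3]
```

Request:
drive_tool:
  commands:
    - {"linear":[-0.036,-0.033,-0.015],"dr":[0,0,5.3],"jaw":0}
    - {"linear":[-0.038,-0.03,-0.015],"dr":[0,0,5.3],"jaw":0}
    - {"linear":[-0.041,-0.026,-0.012],"dr":[0,0,5.3],"jaw":0}
    - {"linear":[-0.043,-0.022,-0.01],"dr":[0,0,5.3],"jaw":0}
    - {"linear":[-0.045,-0.018,-0.005],"dr":[0,0,5.3],"jaw":0}
    - {"linear":[-0.047,-0.014,0],"dr":[0,0,5.3],"jaw":0}
    - {"linear":[-0.048,-0.009,0],"dr":[0,0,5.3],"jaw":0}
    - {"linear":[-0.048,-0.005,0],"dr":[0,0,5.3],"jaw":0}

```text
clock: 1.15
tcp_pos: [0.3708, 0.3242, 0.2641]
orientation: [-1.488, -2.766, 0.006]
contact_force: [1.0, 0.5, 0.3]
grip_width: 0.0855
```

```bash
python3 -c "
from h import *
show();plan([.615,-.04,.24],yawR(76.6),12)"
```

```text
t 1.15 p [0.3708 0.3242 0.2641] xang 123.44 z [-0.003 -0.003 -1.   ] F [1.  0.5 0.3] w 0.0855 q [-1.12  0.12  0.3   1.93 -0.04  1.11 -0.22]
0 [-0.0365, 0.0003, 0.0021] [-0.0, 0.0, 3.9]
1 [-0.0364, 0.0028, 0.002] [-0.0, 0.0, 3.9]
2 [-0.0362, 0.0052, 0.002] [-0.0, 0.0, 3.9]
3 [-0.0357, 0.0077, 0.002] [-0.0, 0.0, 3.9]
4 [-0.0351, 0.0101, 0.002] [-0.0, 0.0, 3.9]
5 [-0.0343, 0.0125, 0.002] [-0.0, 0.0, 3.9]
6 [-0.0334, 0.0148, 0.002] [-0.0, 0.0, 3.9]
7 [-0.0323, 0.017, 0.002] [-0.0, 0.0, 3.9]
8 [-0.0311, 0.0192, 0.002] [-0.0, 0.0, 3.9]
9 [-0.0297, 0.0212, 0.002] [-0.0, 0.0, 3.9]
10 [-0.0282, 0.0232, 0.002] [-0.0, 0.0, 3.9]
11 [-0.0266, 0.0251, 0.002] [-0.0, 0.0, 3.9]
```

Request:
drive_tool:
  commands:
    - {"linear":[-0.036,0,0],"dr":[0,0,3.9],"jaw":0}
    - {"linear":[-0.036,0.003,0],"dr":[0,0,3.9],"jaw":0}
    - {"linear":[-0.036,0.005,0.002],"dr":[0,0,3.9],"jaw":0}
    - {"linear":[-0.036,0.008,0.002],"dr":[0,0,3.9],"jaw":0}
    - {"linear":[-0.035,0.01,0.003],"dr":[0,0,3.9],"jaw":0}
    - {"linear":[-0.034,0.0125,0.003],"dr":[0,0,3.9],"jaw":0}
    - {"linear":[-0.033,0.015,0.003],"dr":[0,0,3.9],"jaw":0}
    - {"linear":[-0.032,0.017,0.003],"dr":[0,0,3.9],"jaw":0}

```text
clock: 2.15
tcp_pos: [0.5345, 0.0715, 0.2476]
orientation: [-2.2, -2.242, 0.006]
contact_force: [-0.5, 0.4, -0.3]
grip_width: 0.0853
```

Request:
drive_tool:
  commands:
    - {"linear":[-0.031,0.019,0.002],"dr":[0,0,3.9],"jaw":0}
    - {"linear":[-0.03,0.021,0.002],"dr":[0,0,3.9],"jaw":0}
    - {"linear":[-0.028,0.023,0.002],"dr":[0,0,3.9],"jaw":0}
    - {"linear":[-0.027,0.025,0.002],"dr":[0,0,3.9],"jaw":0}
    - {"linear":[0,0,0],"dr":[0,0,0],"jaw":0}

```text
clock: 2.78
tcp_pos: [0.6141, -0.0589, 0.2379]
orientation: [-2.496, -1.907, 0.01]
contact_force: [0.2, 0.5, -0.2]
grip_width: 0.0854
```

```bash
python3 -c "
from h import *
show()
c=viewer.calibration('wrist');f=viewer.grab_frame('wrist');cv2.imwrite('pics/w1.png',f[:,:,::-1])
np.savez('w1.npz',**c)
f=viewer.grab_frame('top');cv2.imwrite('pics/top1.png',cv2.resize(f[130:250,230:380,::-1],None,fx=5,fy=5,interpolation=2))
"
```

```text
t 2.775 p [ 0.6141 -0.0589  0.2379] xang 74.75 z [-0.005 -0.004 -1.   ] F [ 0.2  0.5 -0.2] w 0.0854 q [-0.5   0.42  0.68  1.7  -0.28  1.13 -0.02]
```

View pics/w1.png

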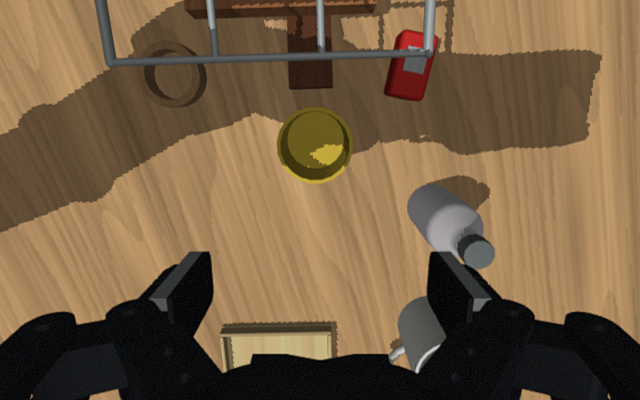

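View pics/top1.png

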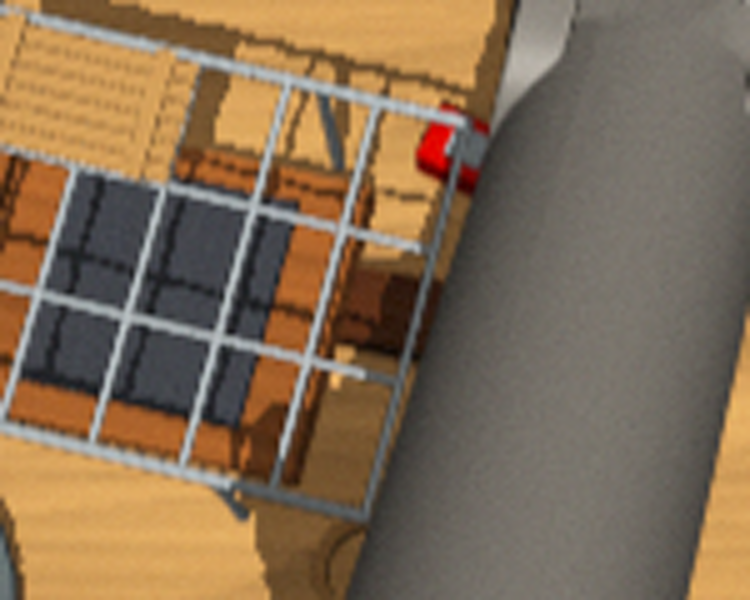

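```bash
cp pics/w1.png /tmp/; python3 - <<'E'
from h import *
c=dict(np.load('w1.npz'))
np.set_printoptions(precision=4,suppress=True)
print('cam',-c['R'].T@c['t'])
print('wire ends',back([[112,62],[432,53]],.150,c))
e=back([[277,145],[351,145],[314,108],[314,182.5]],.104,c);print('rim',e,(e[0]+e[1])/2,(e[2]+e[3])/2)
w=back([[289,86],[333,88]],.047,c);print('wedge end .047',w,np.linalg.norm(w[0]-w[1])); w=back([[289,86],[333,88]],.0,c);print('at 0',w)
print('edges further',back([[289,20],[330.5,20]],.030,c))
print('glue cap',back([[476,251]],.14,c))
print('sharp',back([[388,92],[418,97],[434,38]],.02,c))
a=cv2.imread('pics/w1.png')
cv2.imwrite('pics/w1c.png',cv2.resize(a[0:190,260:440],None,fx=4,fy=3.15,interpolation=2)[:598])
E
```

```text
cam [0.632  0.0052 0.4045]
wire ends [[0.503  0.0647 0.15  ]
 [0.7102 0.014  0.15  ]]
rim [[ 0.5864 -0.0213  0.104 ]
 [ 0.6461 -0.0375  0.104 ]
 [ 0.6242 -0.0004  0.104 ]
 [ 0.6077 -0.0604  0.104 ]] [ 0.6162 -0.0294  0.104 ] [ 0.6159 -0.0304  0.104 ]
wedge end .047 [[0.6052 0.0244 0.047 ]
 [0.6452 0.0116 0.047 ]] 0.04199189564190353
at 0 [[0.6017 0.0269 0.    ]
 [0.6469 0.0124 0.    ]]
edges further [[0.6211 0.083  0.03  ]
 [0.6592 0.0726 0.03  ]]
glue cap [[ 0.7202 -0.1402  0.14  ]]
sharp [[ 0.6998 -0.0066  0.02  ]
 [ 0.7285 -0.0196  0.02  ]
 [ 0.7546  0.0316  0.02  ]]
```

View pics/w1c.png

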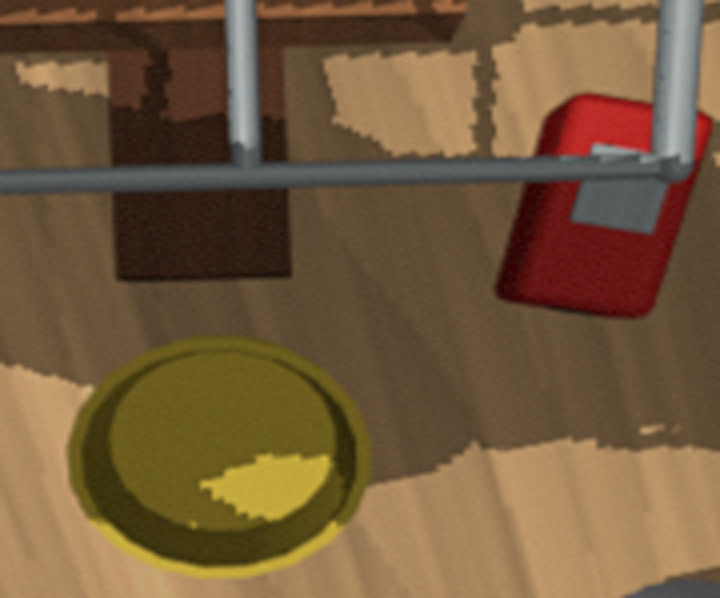

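```bash
python3 -c "
from h import *
plan([.616,-.030,.046],yawR(76.3),7)"
```

```text
0 [0.0037, -0.0004, 0.0274] [-0.0, 0.0, -0.2]
1 [0.0037, -0.0005, 0.0274] [-0.0, 0.0, -0.2]
2 [0.0037, -0.0005, 0.0274] [-0.0, 0.0, -0.2]
3 [0.0037, -0.0005, 0.0274] [-0.0, 0.0, -0.2]
4 [0.0036, -0.0005, 0.0274] [-0.0, 0.0, -0.2]
5 [0.0036, -0.0005, 0.0274] [-0.0, 0.0, -0.2]
6 [0.0036, -0.0005, 0.0274] [-0.0, 0.0, -0.2]
```

Request:
drive_tool:
  commands:
    - {"linear":[0.014,-0.001,0.015],"dr":[0,0.2,-0.8],"jaw":0}
    - {"linear":[0.013,-0.001,0.03],"dr":[0,0,-0.7],"jaw":0}
    - {"linear":[0,-0.001,0.035],"dr":[0,0,0],"jaw":0}
    - {"linear":[0,0,0.025],"dr":[0,0,0],"jaw":0}
    - {"linear":[0,0,0],"dr":[0,0,0],"jaw":0}

```text
clock: 3.5
tcp_pos: [0.6145, -0.014, 0.1263]
orientation: [-2.44, -1.96, 0.001]
contact_force: [0.6, 0.2, -0.4]
grip_width: 0.0855
```

```bash
python3 -c "
from h import *
show();plan([.616,-.030,.046],yawR(76.3),4)"
```

```text
t 3.5 p [ 0.6145 -0.014   0.1263] xang 77.56 z [-0.008  0.009 -1.   ] F [ 0.6  0.2 -0.4] w 0.0855 q [-0.5   0.53  0.59  1.8  -0.37  0.93  0.03]
0 [-0.004, 0.0014, 0.02] [-0.1, -0.1, 0.3]
1 [-0.0039, 0.0014, 0.0201] [-0.1, -0.1, 0.3]
2 [-0.0039, 0.0014, 0.0201] [-0.1, -0.1, 0.3]
3 [-0.0038, 0.0013, 0.0201] [-0.1, -0.1, 0.3]
```

Request:
drive_tool:
  commands:
    - {"linear":[-0.008,0.003,0],"dr":[-0.4,-0.4,0.6],"jaw":0}
    - {"linear":[-0.007,0.002,0],"dr":[0,0,0.5],"jaw":0}
    - {"linear":[0,0,0],"dr":[0,0,0],"jaw":0}

```text
clock: 3.88
tcp_pos: [0.6174, -0.0295, 0.1285]
orientation: [2.467, 1.945, 0.002]
contact_force: [0.7, 0.4, 0.2]
grip_width: 0.0857
```

```bash
python3 -c "
from h import *
show();plan([.616,-.030,.046],yawR(76.3),4)"
```

```text
t 3.875 p [ 0.6174 -0.0295  0.1285] xang 76.5 z [ 0.001  0.001 -1.   ] F [0.7 0.4 0.2] w 0.0857 q [-0.49  0.53  0.6   1.8  -0.37  0.92  0.04]
0 [-0.0002, -0.0003, 0.0206] [0.0, -0.0, 0.1]
1 [-0.0002, -0.0003, 0.0206] [0.0, -0.0, 0.1]
2 [-0.0002, -0.0003, 0.0206] [0.0, -0.0, 0.1]
3 [-0.0002, -0.0003, 0.0206] [0.0, -0.0, 0.1]
```

Request:
drive_tool:
  commands:
    - {"linear":[0,-0.001,0.02],"dr":[0,0,0],"jaw":0}
    - {"linear":[0,0,0.02],"dr":[0,0,0],"jaw":0}
    - {"linear":[0,0,0.02],"dr":[0,0,0],"jaw":0}
    - {"linear":[0,0,0.018],"dr":[0,0,0],"jaw":0}
    - {"linear":[0,0,0],"dr":[0,0,0],"jaw":0}

```text
clock: 4.5
tcp_pos: [0.6156, -0.0289, 0.0439]
orientation: [-2.466, -1.944, -0.0]
contact_force: [-0.6, -1.0, 0.5]
grip_width: 0.0855
```

```bash
python3 -c "
from h import *
show();f=viewer.grab_frame('wrist');cv2.imwrite('pics/w2.png',f[:,:,::-1])"
```

```text
t 4.5 p [ 0.6156 -0.0289  0.0439] xang 76.5 z [-0.001  0.001 -1.   ] F [-0.6 -1.   0.5] w 0.0855 q [-0.44  0.64  0.53  1.85 -0.44  0.77  0.1 ]
```

View pics/w2.png

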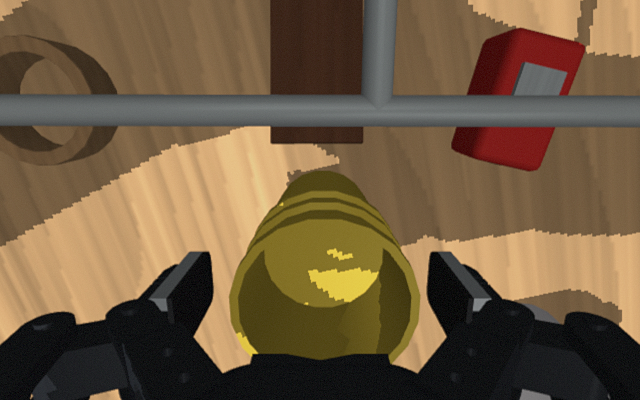

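The pots are centred between the fingers: rim 232 to 418, pads 212 and 428. The wedge edges run vertical in the image, so the yaw matches. I'll close now.

Request:
drive_tool:
  commands:
    - {"linear":[0,0,0],"dr":[0,0,0],"jaw":1}
    - {"linear":[0,0,0],"dr":[0,0,0],"jaw":1}
    - {"linear":[0,0,0],"dr":[0,0,0],"jaw":1}
    - {"linear":[0,0,0],"dr":[0,0,0],"jaw":1}
  force: 25

```text
clock: 5.05
tcp_pos: [0.6178, -0.0291, 0.0468]
orientation: [2.466, 1.944, 0.007]
contact_force: [-0.8, 0.4, -2.2]
grip_width: 0.0605
```

```bash
python3 -c "
from h import *
show();f=viewer.grab_frame('wrist');cv2.imwrite('pics/w3.png',f[:,:,::-1])"
```

```text
t 5.05 p [ 0.6178 -0.0291  0.0468] xang 76.5 z [ 0.004  0.002 -1.   ] F [-0.8  0.4 -2.2] w 0.0605 q [-0.44  0.63  0.53  1.85 -0.44  0.77  0.1 ]
```

View pics/w3.png

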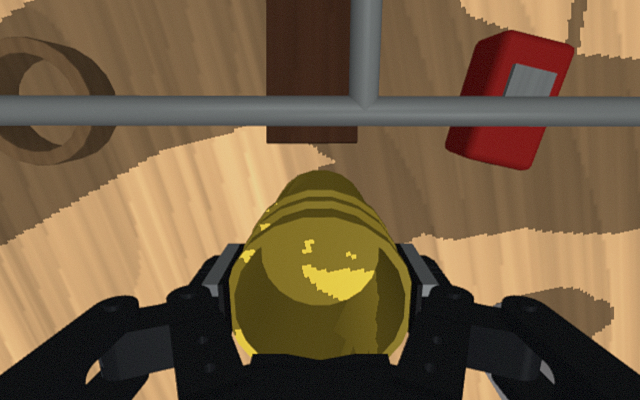

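Request:
drive_tool:
  commands:
    - {"linear":[0,0,-0.02],"dr":[0,0,0],"jaw":1}
    - {"linear":[0,0,-0.035],"dr":[0,0,0],"jaw":1}
    - {"linear":[0,0,-0.04],"dr":[0,0,0],"jaw":1}
    - {"linear":[0,0,-0.04],"dr":[0,0,0],"jaw":1}
    - {"linear":[0,0,-0.04],"dr":[0,0,0],"jaw":1}
    - {"linear":[0,0,-0.03],"dr":[0,0,0],"jaw":1}
    - {"linear":[0,0,-0.015],"dr":[0,0,0],"jaw":1}

```text
clock: 5.98
tcp_pos: [0.6161, -0.0311, 0.2809]
orientation: [2.468, 1.94, 0.011]
contact_force: [0.3, 0.7, -1.0]
grip_width: 0.0605
```

```bash
python3 - <<'E'
from h import *
show()
np.set_printoptions(precision=4,suppress=True)
# turntable geometry from top image 0
c=viewer.calibration('top')
a=cv2.imread('pics/top0.png')
b=a[200:310,130:250].astype(int)
mask=(b.max(2)-b.min(2)<22)&(b.max(2)<140)
cv2.imwrite('pics/ttmask.png',cv2.resize(mask.astype(np.uint8)*255,None,fx=4,fy=4,interpolation=0))
blue=(b[:,:,0]>120)&(b[:,:,2]<60)
v,u=np.nonzero(blue); print('blue',u.mean()+130,v.mean()+200, back([[u.mean()+130,v.mean()+200]],.040,c))
f=viewer.grab_frame('top');cv2.imwrite('pics/top2.png',cv2.resize(f[190:310,130:330,::-1],None,fx=4,fy=4,interpolation=2))
plan([.433,.439,.27],yawR(118.7),12)
E
```

```text
t 5.975 p [ 0.6161 -0.0311  0.2809] xang 76.33 z [ 0.007  0.002 -1.   ] F [ 0.3  0.7 -1. ] w 0.0605 q [-0.56  0.37  0.69  1.65 -0.25  1.2  -0.06]
blue 188.05641025641026 226.82735042735044 [[0.5322 0.3849 0.04  ]]
0 [0.0344, -0.0242, 0.001] [0.0, -0.0, -3.5]
1 [0.0359, -0.022, 0.001] [0.0, -0.0, -3.5]
2 [0.0372, -0.0197, 0.001] [0.0, -0.0, -3.5]
3 [0.0383, -0.0174, 0.001] [0.0, -0.0, -3.5]
4 [0.0393, -0.015, 0.001] [0.0, -0.0, -3.5]
5 [0.0402, -0.0126, 0.001] [0.0, -0.0, -3.5]
6 [0.0409, -0.0101, 0.001] [0.0, -0.0, -3.5]
7 [0.0414, -0.0075, 0.001] [0.0, -0.0, -3.5]
8 [0.0418, -0.005, 0.001] [0.0, -0.0, -3.5]
9 [0.042, -0.0024, 0.001] [0.0, -0.0, -3.5]
10 [0.0421, 0.0002, 0.001] [0.0, -0.0, -3.5]
11 [0.042, 0.0028, 0.001] [0.0, -0.0, -3.5]
```

View pics/top2.png

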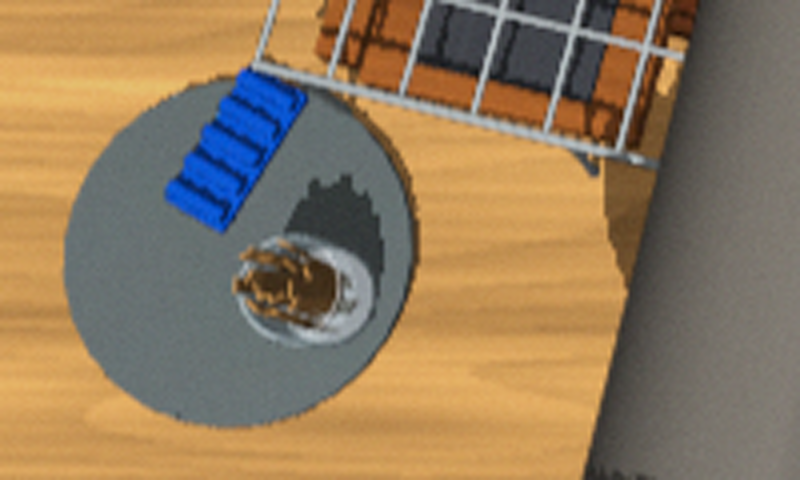

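Request:
drive_tool:
  commands:
    - {"linear":[0.02,-0.015,0],"dr":[0,0,-2],"jaw":1}
    - {"linear":[0.036,-0.022,0],"dr":[0,0,-3.6],"jaw":1}
    - {"linear":[0.037,-0.02,0],"dr":[0,0,-3.6],"jaw":1}
    - {"linear":[0.038,-0.017,0],"dr":[0,0,-3.6],"jaw":1}
    - {"linear":[0.039,-0.015,0],"dr":[0,0,-3.6],"jaw":1}
    - {"linear":[0.04,-0.013,0],"dr":[0,0,-3.6],"jaw":1}
    - {"linear":[0.041,-0.01,0],"dr":[0,0,-3.6],"jaw":1}
    - {"linear":[0.041,-0.008,0],"dr":[0,0,-3.6],"jaw":1}

```text
clock: 7.02
tcp_pos: [0.4981, 0.2694, 0.2763]
orientation: [1.935, 2.47, -0.004]
contact_force: [0.4, 0.3, -0.4]
grip_width: 0.0604
```

```bash
python3 -c "
from h import *
show();plan([.431,.438,.27],yawR(121),5)"
```

```text
t 7.025 p [0.4981 0.2694 0.2763] xang 103.84 z [ 0.002 -0.004 -1.   ] F [ 0.4  0.3 -0.4] w 0.0604 q [-1.    0.25  0.48  1.76 -0.12  1.16 -0.24]
0 [0.036, -0.005, 0.0011] [-0.0, 0.1, -3.4]
1 [0.0362, -0.0028, 0.0011] [-0.0, 0.1, -3.4]
2 [0.0363, -0.0006, 0.0012] [-0.0, 0.1, -3.4]
3 [0.0363, 0.0015, 0.0012] [-0.0, 0.1, -3.4]
4 [0.0361, 0.0037, 0.0012] [-0.0, 0.1, -3.4]
```

Request:
drive_tool:
  commands:
    - {"linear":[0.036,-0.005,0],"dr":[0,0,-3.4],"jaw":1}
    - {"linear":[0.036,-0.003,0],"dr":[0,0,-3.4],"jaw":1}
    - {"linear":[0.036,0,0],"dr":[0,0,-3.4],"jaw":1}
    - {"linear":[0.03,0.001,0.003],"dr":[0,0,-3.4],"jaw":1}
    - {"linear":[0.015,0.003,0.003],"dr":[0,0,-2],"jaw":1}
    - {"linear":[0.008,0.002,0],"dr":[0,0,0],"jaw":1}
    - {"linear":[0,0,0],"dr":[0,0,0],"jaw":1}

```text
clock: 7.9
tcp_pos: [0.4343, 0.4288, 0.2657]
orientation: [1.559, 2.725, -0.013]
contact_force: [-0.8, -1.0, -1.2]
grip_width: 0.0602
```

```bash
python3 -c "
from h import *
show();c=viewer.calibration('wrist');f=viewer.grab_frame('wrist');cv2.imwrite('pics/w4.png',f[:,:,::-1]);plan([.431,.438,.073],yawR(121),6)
print(proj([[.431,.438,.024],[.465,.381,.024]],c))"
```

```text
t 7.9 p [0.4343 0.4288 0.2657] xang 120.45 z [-0.002 -0.009 -1.   ] F [-0.8 -1.  -1.2] w 0.0602 q [-1.16  0.34  0.36  1.66 -0.12  1.17 -0.24]
0 [0.002, 0.0005, 0.0321] [-0.1, 0.1, -0.1]
1 [0.0019, 0.0005, 0.0321] [-0.1, 0.1, -0.1]
2 [0.0019, 0.0004, 0.0321] [-0.1, 0.1, -0.1]
3 [0.0018, 0.0004, 0.0321] [-0.1, 0.1, -0.1]
4 [0.0018, 0.0004, 0.0321] [-0.1, 0.1, -0.1]
5 [0.0018, 0.0003, 0.0321] [-0.1, 0.1, -0.1]
[[322.76558396 150.26096056]
 [322.97122209 206.0104631 ]]
```

View pics/w4.png

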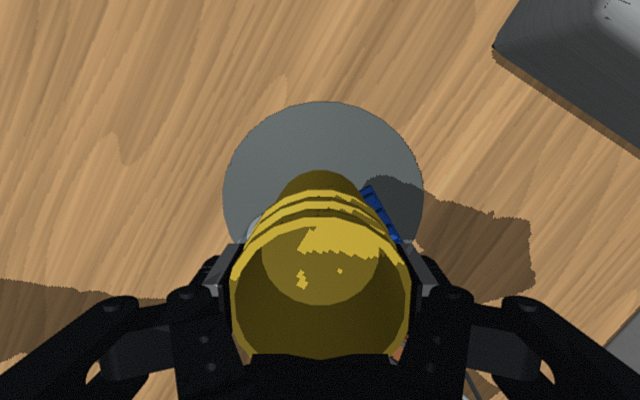

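The disc spans columns 223 to 423 around column 323, which is in line with the tool. I'll descend to just above the surface.

Request:
drive_tool:
  commands:
    - {"linear":[0.004,0.001,0.02],"dr":[-0.3,0.3,-0.3],"jaw":1}
    - {"linear":[0.004,0.001,0.035],"dr":[-0.2,0.2,-0.3],"jaw":1}
    - {"linear":[0.002,0.001,0.04],"dr":[0,0,0],"jaw":1}
    - {"linear":[0,0,0.035],"dr":[0,0,0],"jaw":1}
    - {"linear":[0,0,0.025],"dr":[0,0,0],"jaw":1}
    - {"linear":[0,0,0.012],"dr":[0,0,0],"jaw":1}
    - {"linear":[0,0,0],"dr":[0,0,0],"jaw":1}

```text
clock: 8.82
tcp_pos: [0.4412, 0.4312, 0.0981]
orientation: [1.566, 2.718, 0.014]
contact_force: [-1.1, -0.1, -0.5]
grip_width: 0.0601
```

```bash
python3 -c "
from h import *
show();plan([.431,.438,.073],yawR(121),3)"
```

```text
t 8.825 p [0.4412 0.4312 0.0981] xang 120.08 z [ 0.009  0.005 -1.   ] F [-1.1 -0.1 -0.5] w 0.0601 q [-1.11  0.51  0.31  1.82 -0.2   0.83 -0.17]
0 [0.0037, -0.0019, 0.0084] [0.2, -0.0, -0.3]
1 [0.0037, -0.0019, 0.0084] [0.2, -0.0, -0.3]
2 [0.0037, -0.0018, 0.0084] [0.2, -0.0, -0.3]
```

Request:
drive_tool:
  commands:
    - {"linear":[0.006,-0.003,0.007],"dr":[0.3,0,-0.4],"jaw":1}
    - {"linear":[0.004,-0.002,0.007],"dr":[0.2,0,-0.3],"jaw":1}
    - {"linear":[0,0,0.005],"dr":[0,0,0],"jaw":1}
    - {"linear":[0,0,0],"dr":[0,0,0],"jaw":1}

```text
clock: 9.32
tcp_pos: [0.4327, 0.4394, 0.0807]
orientation: [1.551, 2.731, 0.009]
contact_force: [0.2, -0.1, -0.6]
grip_width: 0.0599
```

```bash
python3 -c "
from h import *
show();f=viewer.grab_frame('side');cv2.imwrite('pics/s5.png',cv2.resize(f[200:380,240:440,::-1],None,fx=3,fy=3,interpolation=2));show()"
```

```text
t 9.325 p [0.4327 0.4394 0.0807] xang 120.84 z [ 0.003  0.004 -1.   ] F [ 0.2 -0.1 -0.6] w 0.0599 q [-1.12  0.54  0.3   1.83 -0.21  0.8  -0.17]
t 9.375 p [0.4328 0.4396 0.0809] xang 120.83 z [ 0.004  0.005 -1.   ] F [ 0.2  0.3 -0.2] w 0.0604 q [-1.12  0.54  0.3   1.83 -0.21  0.8  -0.17]
```

View pics/s5.png

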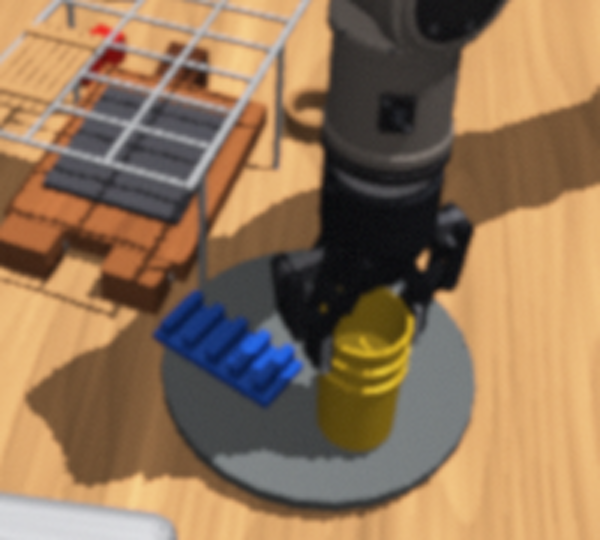

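Request:
drive_tool:
  commands:
    - {"linear":[0,0,0.004],"dr":[0.3,0,0],"jaw":1}
    - {"linear":[0,0,0.004],"dr":[0,0,0],"jaw":1}
    - {"linear":[0,0,0],"dr":[0,0,0],"jaw":1}

```text
clock: 9.75
tcp_pos: [0.4332, 0.4396, 0.0727]
orientation: [-1.551, -2.73, -0.002]
contact_force: [0.5, -0.8, -1.5]
grip_width: 0.0602
```

```bash
python3 -c "
from h import *
show()"
```

```text
t 9.75 p [0.4332 0.4396 0.0727] xang 120.81 z [-0.001  0.002 -1.   ] F [ 0.5 -0.8 -1.5] w 0.0602 q [-1.11  0.55  0.29  1.83 -0.22  0.79 -0.17]
```

Request:
drive_tool:
  commands:
    - {"linear":[0,0,0.002],"dr":[0,0,0],"jaw":1}
    - {"linear":[0,0,0],"dr":[0,0,0],"jaw":1}
    - {"linear":[0,0,0],"dr":[0,0,0],"jaw":0.1}
    - {"linear":[0,0,0],"dr":[0,0,0],"jaw":0}
    - {"linear":[0,0,0],"dr":[0,0,0],"jaw":0}
    - {"linear":[0,0,0],"dr":[0,0,0],"jaw":0}

```text
clock: 10.5
tcp_pos: [0.4337, 0.4399, 0.0712]
orientation: [-1.551, -2.73, -0.005]
contact_force: [0.5, -0.7, 0.3]
grip_width: 0.0858
```

```bash
python3 -c "
from h import *
show();f=viewer.grab_frame('wrist');cv2.imwrite('pics/w5.png',f[:,:,::-1])"
```

```text
t 10.5 p [0.4337 0.4399 0.0712] xang 120.8 z [ 0.     0.003 -1.   ] F [ 0.5 -0.7  0.3] w 0.0858 q [-1.11  0.55  0.29  1.83 -0.22  0.79 -0.17]
```

View pics/w5.png

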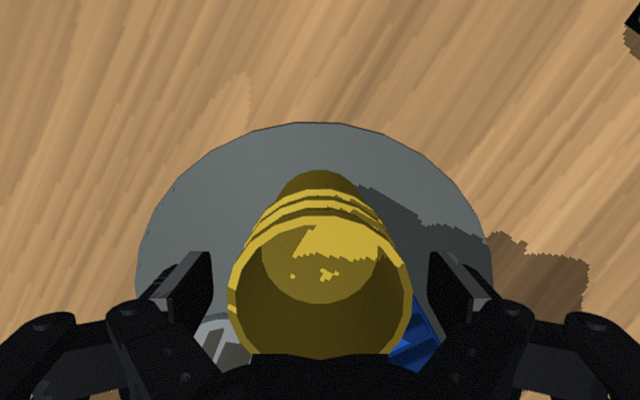

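Request:
drive_tool:
  commands:
    - {"linear":[0,0,-0.015],"dr":[0,0,0],"jaw":0}
    - {"linear":[0,0,-0.035],"dr":[0,0,0],"jaw":0}
    - {"linear":[0,0,-0.045],"dr":[0,0,0],"jaw":0}
    - {"linear":[0,0,-0.045],"dr":[0,0,0],"jaw":0}
    - {"linear":[0,0,-0.04],"dr":[0,0,0],"jaw":0}
    - {"linear":[-0.015,0,-0.02],"dr":[0,0,2],"jaw":0}

```text
clock: 11.3
tcp_pos: [0.4404, 0.4265, 0.2813]
orientation: [-1.597, -2.703, -0.005]
contact_force: [-0.1, 0.5, -0.3]
grip_width: 0.0855
```

```bash
python3 -c "
from h import *
show();plan([.59,-.09,.25],yawR(76.4,40),13);
f=viewer.grab_frame('side');cv2.imwrite('pics/s6.png',cv2.resize(f[200:380,240:440,::-1],None,fx=3,fy=3,interpolation=2))"
```

```text
t 11.3 p [0.4404 0.4265 0.2813] xang 118.84 z [ 0.     0.004 -1.   ] F [-0.1  0.5 -0.3] w 0.0855 q [-1.16  0.32  0.37  1.64 -0.13  1.19 -0.25]
0 [-0.0404, -0.0091, 0.0023] [-1.1, 2.9, 3.1]
1 [-0.0409, -0.0069, 0.0] [-1.1, 2.9, 3.1]
2 [-0.0411, -0.0046, -0.0022] [-1.1, 2.9, 3.1]
3 [-0.0411, -0.0023, -0.0043] [-1.1, 2.9, 3.1]
4 [-0.0409, 0.0, -0.0064] [-1.1, 2.9, 3.1]
5 [-0.0405, 0.0024, -0.0085] [-1.1, 2.9, 3.1]
6 [-0.0398, 0.0048, -0.0105] [-1.1, 2.9, 3.1]
7 [-0.0389, 0.0072, -0.0124] [-1.1, 2.9, 3.1]
8 [-0.0378, 0.0095, -0.0141] [-1.1, 2.9, 3.1]
9 [-0.0364, 0.0118, -0.0158] [-1.1, 2.9, 3.1]
10 [-0.0349, 0.0141, -0.0174] [-1.1, 2.9, 3.1]
11 [-0.0331, 0.0163, -0.0188] [-1.1, 2.9, 3.1]
12 [-0.0312, 0.0185, -0.0201] [-1.1, 2.9, 3.1]
```

View pics/s6.png

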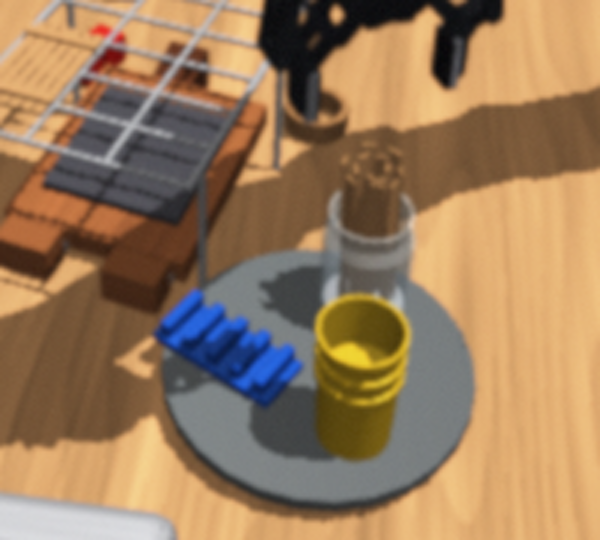

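The pots stand upright on the free part of the disc, next to the jar and brush rest. Now I'll move to the wedge, tilting on the way.

Request:
drive_tool:
  commands:
    - {"linear":[-0.04,-0.009,0],"dr":[-1.1,2.9,3.1],"jaw":0}
    - {"linear":[-0.041,-0.007,0],"dr":[-1.1,2.9,3.1],"jaw":0}
    - {"linear":[-0.041,-0.005,-0.002],"dr":[-1.1,2.9,3.1],"jaw":0}
    - {"linear":[-0.041,-0.002,-0.004],"dr":[-1.1,2.9,3.1],"jaw":0}
    - {"linear":[-0.041,0,-0.006],"dr":[-1.1,2.9,3.1],"jaw":0}
    - {"linear":[-0.04,0.002,-0.008],"dr":[-1.1,2.9,3.1],"jaw":0}
    - {"linear":[-0.04,0.005,-0.01],"dr":[-1.1,2.9,3.1],"jaw":0}
    - {"linear":[-0.039,0.007,-0.012],"dr":[-1.1,2.9,3.1],"jaw":0}

```text
clock: 12.35
tcp_pos: [0.5353, 0.1021, 0.2693]
orientation: [-1.937, -2.047, -0.525]
contact_force: [1.3, -0.4, -0.1]
grip_width: 0.0852
```

```bash
python3 -c "
from h import *
show();plan([.59,-.09,.22],yawR(76.4,40),6)"
```

```text
t 12.35 p [0.5353 0.1021 0.2693] xang 94.22 z [ 0.049  0.44  -0.897] F [ 1.3 -0.4 -0.1] w 0.0852 q [-0.53  0.21  0.6   1.92 -0.66  1.11  0.43]
0 [-0.0329, 0.0073, -0.0063] [-0.8, 2.2, 2.6]
1 [-0.0323, 0.0089, -0.0074] [-0.8, 2.2, 2.6]
2 [-0.0315, 0.0104, -0.0085] [-0.8, 2.2, 2.6]
3 [-0.0307, 0.012, -0.0096] [-0.8, 2.2, 2.6]
4 [-0.0297, 0.0135, -0.0105] [-0.8, 2.2, 2.6]
5 [-0.0286, 0.015, -0.0115] [-0.8, 2.2, 2.6]
```

Request:
drive_tool:
  commands:
    - {"linear":[-0.033,0.007,-0.006],"dr":[-0.8,2.2,2.6],"jaw":0.2}
    - {"linear":[-0.032,0.009,-0.007],"dr":[-0.8,2.2,2.6],"jaw":0.2}
    - {"linear":[-0.032,0.01,-0.008],"dr":[-0.8,2.2,2.6],"jaw":0.2}
    - {"linear":[-0.031,0.012,-0.01],"dr":[-0.8,2.2,2.6],"jaw":0.2}
    - {"linear":[-0.025,0.012,-0.008],"dr":[-0.8,2.2,2.6],"jaw":0.2}
    - {"linear":[-0.01,0.006,-0.002],"dr":[-0.5,1.5,1.5],"jaw":0.2}
    - {"linear":[0,0,0],"dr":[0,0,0],"jaw":0.2}

```text
clock: 13.22
tcp_pos: [0.5849, -0.0725, 0.225]
orientation: [-2.05, -1.628, -0.744]
contact_force: [0.3, 0.6, 1.1]
grip_width: 0.0684
```

```bash
python3 -c "
from h import *
show();c=viewer.calibration('wrist');f=viewer.grab_frame('wrist');cv2.imwrite('pics/w6.png',f[:,:,::-1]);np.savez('w6.npz',**c)
print(proj([[.6255,.018,.047],[.6315,.0425,.04],[.618,.086,.027]],c))
plan([.6163,-.0206,.105],yawR(76.4,40),6)"
```

```text
t 13.225 p [ 0.5849 -0.0725  0.225 ] xang 77.08 z [ 0.15  0.62 -0.77] F [0.3 0.6 1.1] w 0.0684 q [-0.08  0.5   0.65  1.82 -0.98  1.36  0.76]
[[336.9067067  202.99632008]
 [336.37128889 184.67726577]
 [315.77955521 159.90187179]]
0 [-0.0055, 0.003, 0.0215] [-0.0, 0.1, 0.1]
1 [-0.0055, 0.003, 0.0215] [-0.0, 0.1, 0.1]
2 [-0.0056, 0.003, 0.0215] [-0.0, 0.1, 0.1]
3 [-0.0056, 0.003, 0.0215] [-0.0, 0.1, 0.1]
4 [-0.0056, 0.003, 0.0215] [-0.0, 0.1, 0.1]
5 [-0.0056, 0.0031, 0.0215] [-0.0, 0.1, 0.1]
```

View pics/w6.png

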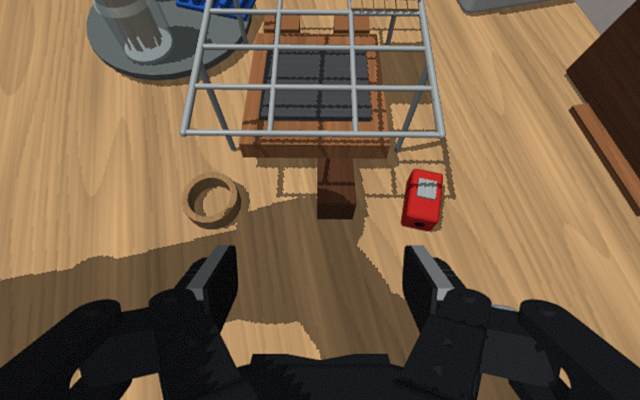

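The wedge's thick end sits at columns 318 to 356, with its top edge at row 204. I predicted (337,203), so the position is confirmed. I'll move to standoff.

Request:
drive_tool:
  commands:
    - {"linear":[-0.005,0.003,0.015],"dr":[0,0,0],"jaw":0.2}
    - {"linear":[-0.006,0.003,0.022],"dr":[0,0.3,0.3],"jaw":0.2}
    - {"linear":[-0.006,0.003,0.022],"dr":[0,0,0.3],"jaw":0.2}
    - {"linear":[-0.006,0.003,0.022],"dr":[0,0,0],"jaw":0.2}
    - {"linear":[-0.005,0.003,0.02],"dr":[0,0,0],"jaw":0.2}
    - {"linear":[-0.003,0.002,0.01],"dr":[0,0,0],"jaw":0.2}
    - {"linear":[0,0,0],"dr":[0,0,0],"jaw":0.2}

```text
clock: 14.15
tcp_pos: [0.6141, -0.0196, 0.1128]
orientation: [-2.041, -1.621, -0.743]
contact_force: [-0.0, -0.4, 0.3]
grip_width: 0.0685
```

```bash
python3 -c "
from h import *
show();c=viewer.calibration('wrist');f=viewer.grab_frame('wrist');cv2.imwrite('pics/w7.png',f[:,:,::-1]);np.savez('w7.npz',**c)
print(proj([[.6255,.018,.047],[.6315,.0425,.04],[.618,.086,.027]],c))
plan([.6344,.0544,.0134],yawR(76.4,40),6)"
```

```text
t 14.15 p [ 0.6141 -0.0196  0.1128] xang 76.86 z [ 0.144  0.628 -0.765] F [-0.  -0.4  0.3] w 0.0685 q [-0.1   0.66  0.55  1.87 -1.14  1.22  0.87]
[[324.12667771 215.54380877]
 [324.29297173 188.10344622]
 [296.4404112  152.93174167]]
0 [-0.0009, 0.0005, 0.021] [-0.1, -0.0, 0.1]
1 [-0.0009, 0.0005, 0.021] [-0.1, -0.0, 0.1]
2 [-0.0009, 0.0004, 0.021] [-0.1, -0.0, 0.1]
3 [-0.0009, 0.0004, 0.021] [-0.1, -0.0, 0.1]
4 [-0.0009, 0.0004, 0.021] [-0.1, -0.0, 0.1]
5 [-0.0009, 0.0004, 0.021] [-0.1, -0.0, 0.1]
```

View pics/w7.png

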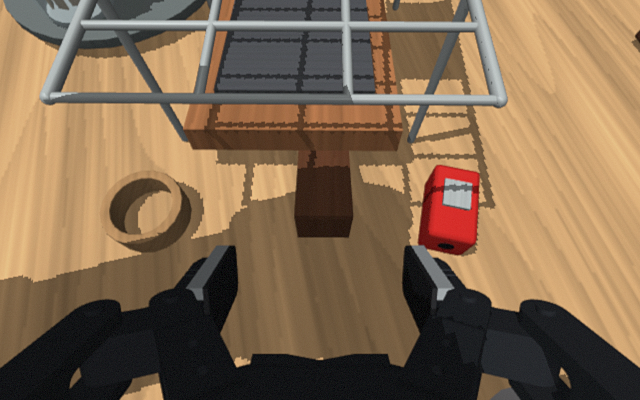

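Wedge top edge is at (295 to 352, 216), centre 323.5 against 324 predicted. Next I go in along the tool axis.

Request:
drive_tool:
  commands:
    - {"linear":[-0.001,0.001,0.015],"dr":[-0.2,0,0.3],"jaw":0.2}
    - {"linear":[-0.001,0.001,0.022],"dr":[-0.2,0,0.2],"jaw":0.2}
    - {"linear":[-0.001,0,0.022],"dr":[0,0,0],"jaw":0.2}
    - {"linear":[-0.001,0,0.015],"dr":[0,0,0],"jaw":0.2}
    - {"linear":[0,0,0.01],"dr":[0,0,0],"jaw":0.2}
    - {"linear":[0,0,0],"dr":[0,0,0],"jaw":0.2}

```text
clock: 14.95
tcp_pos: [0.6295, 0.0326, 0.0424]
orientation: [-2.053, -1.611, -0.749]
contact_force: [0.3, -0.4, 0.1]
grip_width: 0.0686
```

```bash
python3 -c "
from h import *
show();c=viewer.calibration('wrist');f=viewer.grab_frame('wrist');cv2.imwrite('pics/w8.png',f[:,:,::-1]);np.savez('w8.npz',**c)
plan([.6344,.0544,.0145],yawR(76.4,40),3)"
```

```text
t 14.95 p [0.6295 0.0326 0.0424] xang 76.23 z [ 0.153  0.626 -0.765] F [ 0.3 -0.4  0.1] w 0.0686 q [-0.14  0.75  0.48  1.9  -1.27  1.1   0.94]
0 [-0.0002, -0.0002, 0.0121] [0.1, -0.0, -0.0]
1 [-0.0002, -0.0002, 0.0121] [0.1, -0.0, -0.0]
2 [-0.0002, -0.0002, 0.0121] [0.1, -0.0, -0.0]
```

View pics/w8.png

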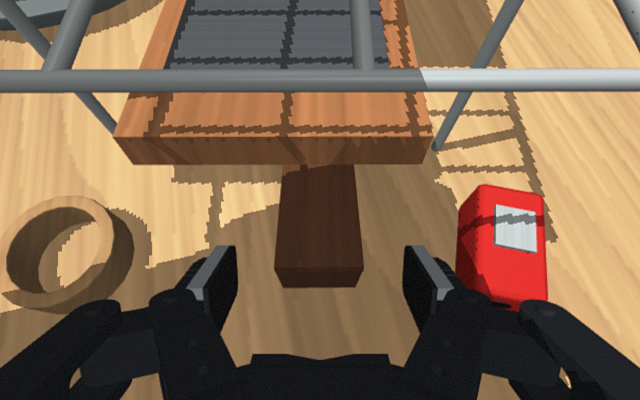

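Request:
drive_tool:
  commands:
    - {"linear":[0,0,0.012],"dr":[0.2,0,0],"jaw":0.2}
    - {"linear":[0,0,0.012],"dr":[0,0,0],"jaw":0.2}
    - {"linear":[0,0,0.008],"dr":[0,0,0],"jaw":0.2}
    - {"linear":[0,0,0],"dr":[0,0,0],"jaw":0.2}

```text
clock: 15.5
tcp_pos: [0.6356, 0.0525, 0.0174]
orientation: [-2.053, -1.611, -0.748]
contact_force: [-0.4, 0.2, 0.5]
grip_width: 0.0682
```

```bash
python3 -c "
from h import *
show();f=viewer.grab_frame('wrist');cv2.imwrite('pics/w9.png',f[:,:,::-1])
plan([.6344,.0544,.0145],yawR(76.4,40),1)"
```

```text
t 15.5 p [0.6356 0.0525 0.0174] xang 76.24 z [ 0.152  0.625 -0.765] F [-0.4  0.2  0.5] w 0.0682 q [-0.14  0.78  0.43  1.9  -1.31  1.05  0.96]
0 [-0.0005, -0.0019, 0.0037] [0.1, -0.1, -0.1]
```

View pics/w9.png

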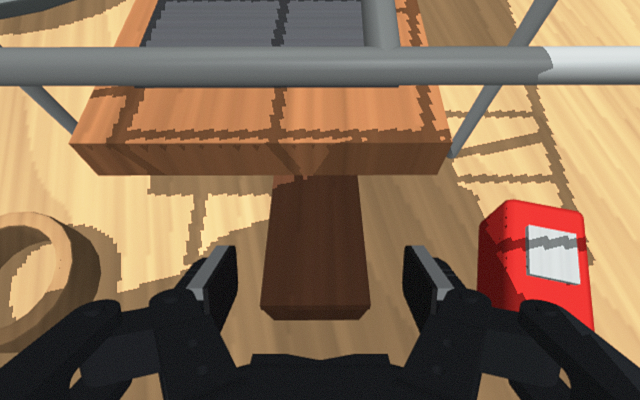

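Request:
drive_tool:
  commands:
    - {"linear":[0,-0.002,0.003],"dr":[0,0,0],"jaw":0.2}
    - {"linear":[0,0,0],"dr":[0,0,0],"jaw":0.2}
    - {"linear":[0,0,0],"dr":[0,0,0],"jaw":1}
    - {"linear":[0,0,0],"dr":[0,0,0],"jaw":1}
    - {"linear":[0,0,0],"dr":[0,0,0],"jaw":1}
    - {"linear":[0,0,0],"dr":[0,0,0],"jaw":1}
  force: 80

```text
clock: 16.3
tcp_pos: [0.6343, 0.0532, 0.0161]
orientation: [-2.055, -1.611, -0.749]
contact_force: [0.2, 0.0, -0.9]
grip_width: 0.0399
```

```bash
python3 -c "
from h import *
show();f=viewer.grab_frame('wrist');cv2.imwrite('pics/w10.png',f[:,:,::-1]);show()
o=monitor.get_obs();T=Rn.from_rotvec(o['orientation']).as_matrix()
for a in (76.2,76.4,76.6):
  a=np.radians(a);print(T.T@(-.025*np.array([np.cos(a),np.sin(a),0])))"
```

```text
t 16.3 p [0.6343 0.0532 0.0161] xang 76.23 z [ 0.154  0.624 -0.766] F [ 0.2  0.  -0.9] w 0.0399 q [-0.14  0.78  0.42  1.9  -1.31  1.05  0.96]
t 16.35 p [0.6344 0.0532 0.0161] xang 76.24 z [ 0.154  0.624 -0.766] F [-0.7 -0.5  0.2] w 0.0403 q [-0.14  0.78  0.42  1.9  -1.31  1.05  0.96]
[-1.91413115e-02  5.72865345e-06 -1.60813606e-02]
[-1.91412380e-02  9.29948544e-05 -1.60811803e-02]
[-0.01914093  0.00018026 -0.0160808 ]
```

View pics/w10.png

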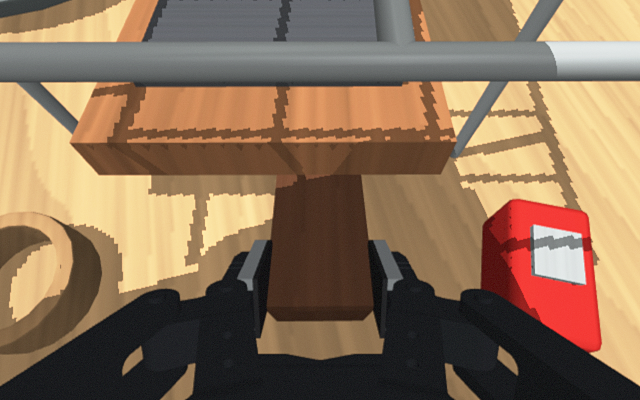

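Request:
drive_tool:
  commands:
    - {"linear":[-0.006,0,-0.005],"dr":[0,0,0],"jaw":1}
    - {"linear":[-0.006,0,-0.005],"dr":[0,0,0],"jaw":1}
    - {"linear":[-0.006,0,-0.005],"dr":[0,0,0],"jaw":1}
    - {"linear":[0,0,0],"dr":[0,0,0],"jaw":1}
    - {"linear":[0,0,0],"dr":[0,0,0],"jaw":1}
    - {"linear":[0,0,0],"dr":[0,0,0],"jaw":1}
    - {"linear":[0,0,0],"dr":[0,0,0],"jaw":1}
    - {"linear":[0,0,0],"dr":[0,0,0],"jaw":1}

```text
clock: 17.35
tcp_pos: [0.6284, 0.0342, 0.0163]
orientation: [-2.045, -1.613, -0.751]
contact_force: [-0.3, 1.7, -0.1]
grip_width: 0.0401
```

```bash
cat > ws.py <<'E'
from h import *
import sys
show()
p0=np.array([.6344,.0532,.0161]);d=np.array([np.cos(np.radians(76.4)),np.sin(np.radians(76.4)),0])
o=monitor.get_obs();e=np.array(o['tcp_pos'])-p0;print('pulled mm',-1000*e@d,'lat',1000*(e@[-d[1],d[0],0]),'z',1000*e[2])
f=viewer.grab_frame('wrist');cv2.imwrite(f'pics/{sys.argv[1]}.png',f[:,:,::-1]);show()
T=Rn.from_rotvec(o['orientation']).as_matrix();print('8mm pull in tool',T.T@(-.008*d),'up 1mm',T.T@[0,0,.001])
E
python3 ws.py w11
```

```text
t 17.35 p [0.6284 0.0342 0.0163] xang 76.49 z [ 0.151  0.63  -0.762] F [-0.3  1.7 -0.1] w 0.0401 q [-0.11  0.79  0.43  1.9  -1.29  1.07  0.98]
pulled mm 19.880936418649394 lat 1.404552478809996 z 0.1772989261190662
t 17.4 p [0.6284 0.0342 0.0163] xang 76.5 z [ 0.151  0.63  -0.762] F [0.5 0.7 0.7] w 0.04 q [-0.11  0.79  0.43  1.9  -1.29  1.07  0.98]
8mm pull in tool [-6.09591009e-03 -1.58825642e-05 -5.18069763e-03] up 1mm [ 6.47589026e-04 -3.93953156e-07 -7.61989697e-04]
```

View pics/w11.png

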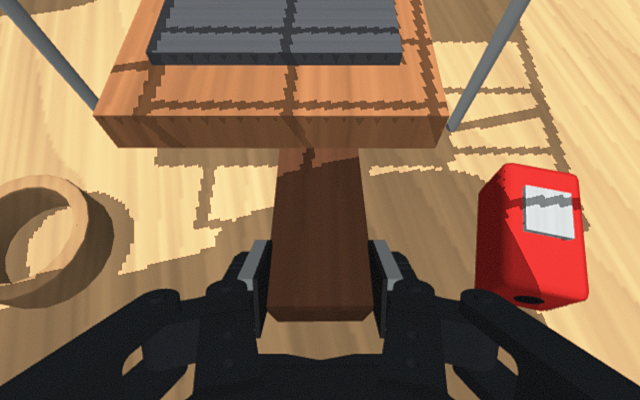

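Tug 1 moved 19.9 mm with no slip, and the board followed down. I'll command slightly more for the next tugs, aiming for about 24 mm each.

Request:
drive_tool:
  commands:
    - {"linear":[-0.0072,0.0003,-0.006],"dr":[0,0,0],"jaw":1}
    - {"linear":[-0.0072,0.0002,-0.006],"dr":[0,0,0],"jaw":1}
    - {"linear":[-0.0072,0,-0.006],"dr":[0,0,0],"jaw":1}
    - {"linear":[0,0,0],"dr":[0,0,0],"jaw":1}
    - {"linear":[0,0,0],"dr":[0,0,0],"jaw":1}
    - {"linear":[0,0,0],"dr":[0,0,0],"jaw":1}
    - {"linear":[0,0,0],"dr":[0,0,0],"jaw":1}
    - {"linear":[0,0,0],"dr":[0,0,0],"jaw":1}

```text
clock: 18.4
tcp_pos: [0.6221, 0.0101, 0.0164]
orientation: [-2.037, -1.614, -0.753]
contact_force: [-0.8, 1.8, 0.3]
grip_width: 0.0405
```

```bash
python3 ws.py w12
```

```text
t 18.4 p [0.6221 0.0101 0.0164] xang 76.77 z [ 0.147  0.634 -0.759] F [-0.8  1.8  0.3] w 0.0405 q [-0.07  0.8   0.44  1.89 -1.27  1.1   1.  ]
pulled mm 44.73610770420506 lat 1.8269668788741464 z 0.31207735704956097
t 18.45 p [0.6221 0.0101 0.0164] xang 76.77 z [ 0.147  0.634 -0.759] F [-0.8  0.3  1. ] w 0.0401 q [-0.07  0.8   0.44  1.89 -1.27  1.1   1.  ]
8mm pull in tool [-6.07045821e-03 -6.05209798e-05 -5.21017028e-03] up 1mm [ 6.51296504e-04 -1.23285073e-06 -7.58822340e-04]
```

View pics/w12.png

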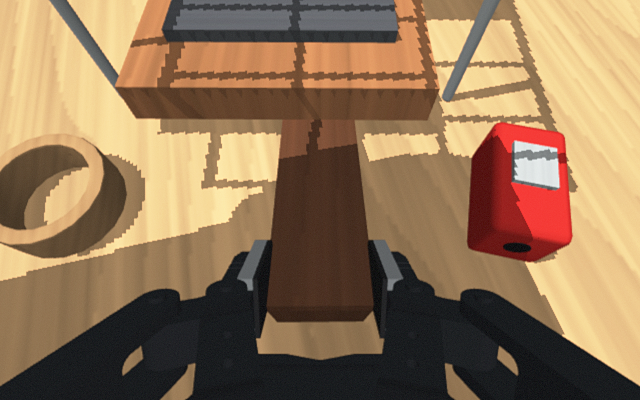

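Request:
drive_tool:
  commands:
    - {"linear":[-0.007,0.0003,-0.006],"dr":[0,0,0.1],"jaw":1}
    - {"linear":[-0.007,0.0003,-0.006],"dr":[0,0,0.1],"jaw":1}
    - {"linear":[-0.007,0.0002,-0.006],"dr":[0,0,0.1],"jaw":1}
    - {"linear":[0,0,0],"dr":[0,0,0],"jaw":1}
    - {"linear":[0,0,0],"dr":[0,0,0],"jaw":1}
    - {"linear":[0,0,0],"dr":[0,0,0],"jaw":1}
    - {"linear":[0,0,0],"dr":[0,0,0],"jaw":1}
    - {"linear":[0,0,0],"dr":[0,0,0],"jaw":1}

```text
clock: 19.45
tcp_pos: [0.6166, -0.0132, 0.0166]
orientation: [-2.031, -1.61, -0.753]
contact_force: [-1.7, 1.5, 1.0]
grip_width: 0.0395
```

```bash
python3 ws.py w13
```

```text
t 19.45 p [ 0.6166 -0.0132  0.0166] xang 76.62 z [ 0.144  0.639 -0.755] F [-1.7  1.5  1. ] w 0.0395 q [-0.03  0.8   0.45  1.88 -1.25  1.13  1.02]
pulled mm 68.7631052789194 lat 1.7234362656347244 z 0.528970431449418
t 19.5 p [ 0.6166 -0.0132  0.0166] xang 76.62 z [ 0.144  0.639 -0.755] F [-0.6  1.6  0.2] w 0.04 q [-0.03  0.8   0.45  1.88 -1.25  1.13  1.02]
8mm pull in tool [-6.04347864e-03 -7.12649981e-05 -5.24130587e-03] up 1mm [ 6.55217139e-04 -5.76453233e-06 -7.55418607e-04]
```

View pics/w13.png

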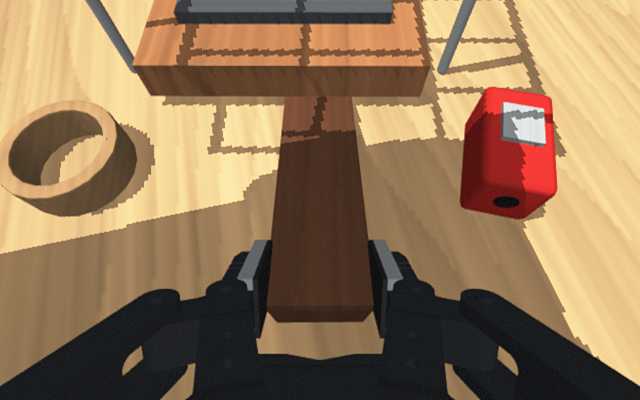

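Request:
drive_tool:
  commands:
    - {"linear":[-0.007,0.0003,-0.006],"dr":[0,-0.3,0.1],"jaw":1}
    - {"linear":[-0.007,0.0003,-0.006],"dr":[0,-0.3,0],"jaw":1}
    - {"linear":[-0.007,0.0002,-0.006],"dr":[0,-0.3,0],"jaw":1}
    - {"linear":[0,0,0],"dr":[0,0,0],"jaw":1}
    - {"linear":[0,0,0],"dr":[0,0,0],"jaw":1}
    - {"linear":[0,0,0],"dr":[0,0,0],"jaw":1}
    - {"linear":[0,0,0],"dr":[0,0,0],"jaw":1}
    - {"linear":[0,0,0],"dr":[0,0,0],"jaw":1}

```text
clock: 20.5
tcp_pos: [0.6111, -0.0408, 0.0163]
orientation: [-2.043, -1.616, -0.738]
contact_force: [-0.6, -1.0, 0.2]
grip_width: 0.0399
```

```bash
python3 ws.py w14
```

```text
t 20.5 p [ 0.6111 -0.0408  0.0163] xang 76.47 z [ 0.141  0.628 -0.766] F [-0.6 -1.   0.2] w 0.0399 q [-0.01  0.81  0.47  1.87 -1.22  1.15  1.03]
pulled mm 96.8376485116065 lat 0.5439081684427625 z 0.16610793064757504
t 20.55 p [ 0.6111 -0.0408  0.0163] xang 76.46 z [ 0.141  0.628 -0.766] F [ 0.1 -0.2  0.3] w 0.0404 q [-0.01  0.81  0.47  1.87 -1.22  1.15  1.03]
8mm pull in tool [-6.12507333e-03 -5.90812561e-05 -5.14587078e-03] up 1mm [ 6.43275625e-04 -7.40511393e-06 -7.65598873e-04]
```

View pics/w14.png

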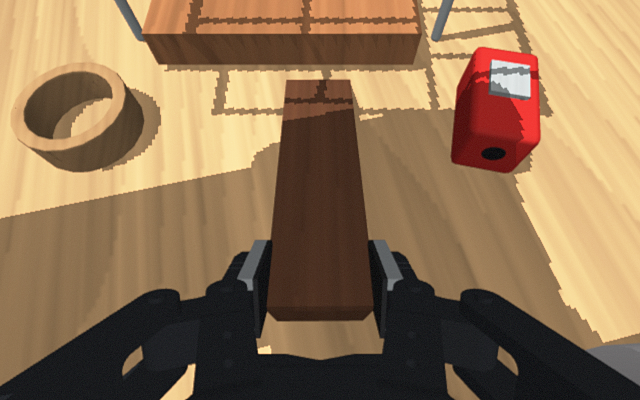

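The wedge tip (row 80) is clear of the board edge (row 63) and the board is down. The tip is still under the rack wire, so I'll pull further straight back before lifting.

Request:
drive_tool:
  commands:
    - {"linear":[-0.011,0,-0.0135],"dr":[0,0,0],"jaw":1}
    - {"linear":[-0.013,0,-0.017],"dr":[0,0,0],"jaw":1}
    - {"linear":[-0.015,0,-0.013],"dr":[0,0,0],"jaw":1}
    - {"linear":[-0.015,0,-0.013],"dr":[0,0,0],"jaw":1}
    - {"linear":[-0.01,0,-0.01],"dr":[0,0,0],"jaw":1}
    - {"linear":[0,0,0],"dr":[0,0,0],"jaw":1}

```text
clock: 21.3
tcp_pos: [0.5879, -0.1399, 0.026]
orientation: [-2.05, -1.614, -0.736]
contact_force: [0.2, -0.4, -0.9]
grip_width: 0.0397
```

```bash
python3 ws.py w15; python3 - <<'E'
from h import *
f=viewer.grab_frame('side');cv2.imwrite('pics/s7.png',cv2.resize(f[145:305,215:415,::-1],None,fx=3.7,fy=3.7,interpolation=2))
f=viewer.grab_frame('top');cv2.imwrite('pics/top7.png',f[:,:,::-1])
E
```

```text
t 21.3 p [ 0.5879 -0.1399  0.026 ] xang 76.23 z [ 0.143  0.624 -0.768] F [ 0.2 -0.4 -0.9] w 0.0397 q [ 0.13  0.84  0.53  1.8  -1.13  1.25  1.07]
pulled mm 198.63482545117336 lat -0.17487674755186505 z 9.879374627879193
t 21.35 p [ 0.588  -0.1388  0.026 ] xang 76.27 z [ 0.142  0.625 -0.767] F [ 0.2 -0.2 -1.4] w 0.04 q [ 0.12  0.84  0.52  1.8  -1.13  1.25  1.07]
8mm pull in tool [-6.14356917e-03 -2.70364973e-05 -5.12404400e-03] up 1mm [ 6.40510137e-04 -7.70688490e-06 -7.67911042e-04]
```

View pics/w15.png

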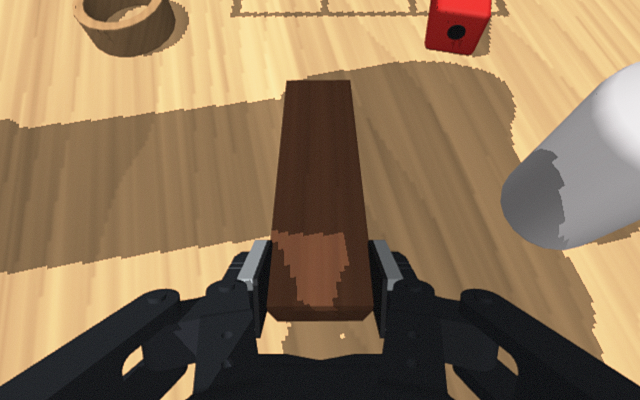

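View pics/s7.png

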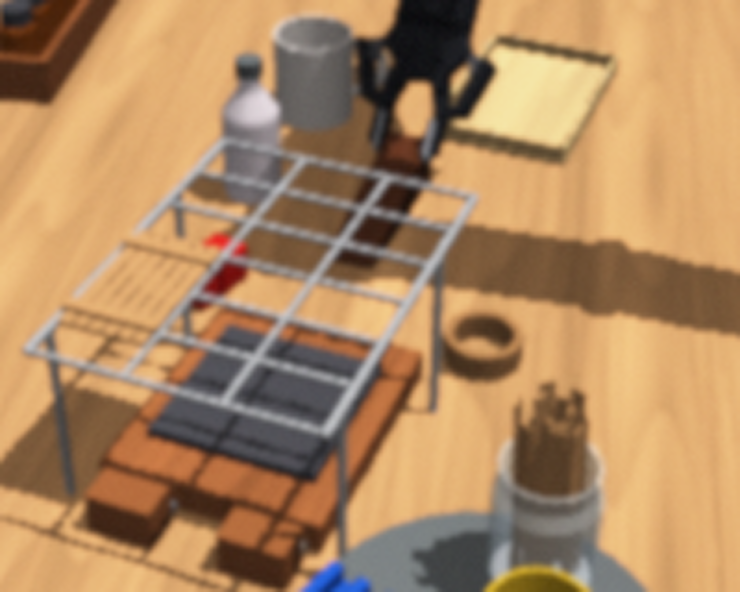

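The board lies shut and the wedge is clear of rack and glue. I'll lift, staying clear of the mug, then go over the tray.

```bash
python3 - <<'E'
from h import *
print('lift');plan([.575,-.155,.125],yawR(76.2,40),4)
c=viewer.calibration('top');print(np.round(back([[418,217],[496,236],[489,284],[413,264]],.02,c),4))
a=cv2.imread('pics/top7.png');cv2.imwrite('pics/top7c.png',cv2.resize(a[140:300,370:530],None,fx=3.7,fy=3.7,interpolation=2))
E
```

```text
lift
0 [0.0119, -0.0024, -0.0223] [-0.2, 0.0, 0.0]
1 [0.0119, -0.0023, -0.0223] [-0.2, 0.0, 0.0]
2 [0.0119, -0.0023, -0.0223] [-0.2, 0.0, 0.0]
3 [0.0119, -0.0022, -0.0223] [-0.2, 0.0, 0.0]
[[ 0.5677 -0.2487  0.02  ]
 [ 0.5162 -0.463   0.02  ]
 [ 0.3851 -0.436   0.02  ]
 [ 0.4373 -0.2313  0.02  ]]
```

View pics/top7c.png

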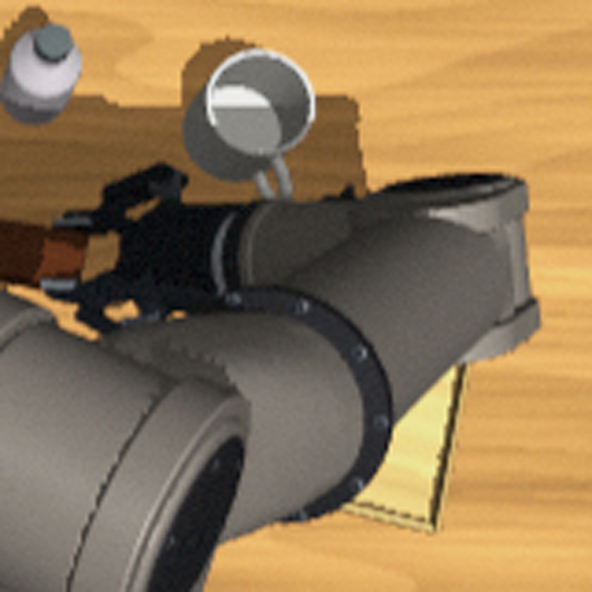

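The mug handle is close beside the wrist at crop (275,180), so I'll lift and drift towards the robot.

Request:
drive_tool:
  commands:
    - {"linear":[0.01,-0.005,-0.012],"dr":[0,0,0],"jaw":1}
    - {"linear":[0.016,-0.008,-0.019],"dr":[0,0,0],"jaw":1}
    - {"linear":[0.018,-0.01,-0.022],"dr":[0,0,0],"jaw":1}
    - {"linear":[0.018,-0.01,-0.022],"dr":[0,0,0],"jaw":1}
    - {"linear":[0.006,-0.01,-0.01],"dr":[0,0,0],"jaw":1}

```text
clock: 22.08
tcp_pos: [0.5452, -0.1242, 0.1414]
orientation: [-2.035, -1.619, -0.737]
contact_force: [0.5, -0.1, -1.3]
grip_width: 0.0399
```

```bash
python3 - <<'E'
from h import *
show()
plan([.4704,-.3859,.12],yawR(76,40),8)
E
```

```text
t 22.075 p [ 0.5452 -0.1242  0.1414] xang 76.79 z [ 0.136  0.631 -0.764] F [ 0.5 -0.1 -1.3] w 0.0399 q [ 0.06  0.62  0.61  1.88 -1.    1.34  0.97]
0 [-0.0277, -0.0019, -0.0199] [-0.1, -0.0, 0.1]
1 [-0.0277, -0.0018, -0.0199] [-0.1, -0.0, 0.1]
2 [-0.0277, -0.0017, -0.0199] [-0.1, -0.0, 0.1]
3 [-0.0277, -0.0016, -0.0198] [-0.1, -0.0, 0.1]
4 [-0.0277, -0.0015, -0.0198] [-0.1, -0.0, 0.1]
5 [-0.0277, -0.0014, -0.0198] [-0.1, -0.0, 0.1]
6 [-0.0277, -0.0013, -0.0198] [-0.1, -0.0, 0.1]
7 [-0.0278, -0.0012, -0.0198] [-0.1, -0.0, 0.1]
```

Request:
drive_tool:
  commands:
    - {"linear":[-0.02,-0.002,-0.014],"dr":[0,0,0],"jaw":1}
    - {"linear":[-0.028,-0.002,-0.02],"dr":[0,0,0.2],"jaw":1}
    - {"linear":[-0.028,-0.002,-0.02],"dr":[0,0,0.2],"jaw":1}
    - {"linear":[-0.028,-0.002,-0.02],"dr":[0,0,0.2],"jaw":1}
    - {"linear":[-0.028,-0.002,-0.02],"dr":[0,0,0],"jaw":1}
    - {"linear":[-0.028,-0.001,-0.02],"dr":[0,0,0],"jaw":1}
    - {"linear":[-0.015,-0.001,-0.01],"dr":[0,0,0],"jaw":1}
    - {"linear":[0,0,0],"dr":[0,0,0],"jaw":1}

```text
clock: 23.08
tcp_pos: [0.4776, -0.3397, 0.1178]
orientation: [-2.043, -1.602, -0.728]
contact_force: [0.7, -0.2, -1.1]
grip_width: 0.0403
```

```bash
python3 - <<'E'
from h import *
show();c=viewer.calibration('wrist');f=viewer.grab_frame('wrist');cv2.imwrite('pics/w16.png',f[:,:,::-1]);np.savez('w16.npz',**c)
plan([.4704,-.3859,.08],yawR(76,40),4)
E
```

```text
t 23.075 p [ 0.4776 -0.3397  0.1178] xang 75.6 z [ 0.133  0.632 -0.764] F [ 0.7 -0.2 -1.1] w 0.0403 q [ 0.41  0.81  0.65  1.62 -0.9   1.55  1.15]
0 [-0.0152, 0.0011, -0.0005] [-0.4, -0.1, -0.1]
1 [-0.0152, 0.0011, -0.0005] [-0.4, -0.1, -0.1]
2 [-0.0152, 0.001, -0.0004] [-0.4, -0.1, -0.1]
3 [-0.0152, 0.001, -0.0004] [-0.4, -0.1, -0.1]
```

View pics/w16.png

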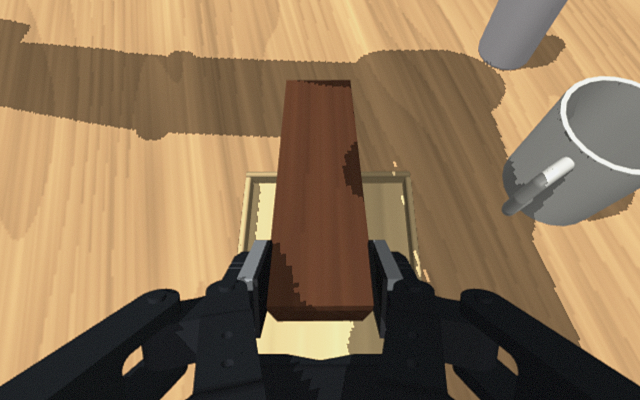

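```bash
python3 - <<'E'
from h import *
c=dict(np.load('w16.npz'))
e=back([[248,174],[410,174]],.02,c);print(e,np.linalg.norm(e[0]-e[1]))
m=e.mean(0);v=e[1]-e[0];a=np.degrees(np.arctan2(v[1],v[0]))+90;print('ang',a)
d=np.array([np.cos(np.radians(a)),np.sin(np.radians(a)),0]);print('centre',m-.105*d)
E
```

```text
[[ 0.4363803  -0.23606705  0.02      ]
 [ 0.57008412 -0.26945381  0.02      ]] 0.1378092423979683
ang 75.97956712510084
centre [ 0.47779408 -0.35463242  0.02      ]
```

Request:
drive_tool:
  commands:
    - {"linear":[-0.012,0.001,0],"dr":[-0.4,-0.1,-0.1],"jaw":1}
    - {"linear":[-0.016,0.001,0],"dr":[-0.4,-0.1,-0.1],"jaw":1}
    - {"linear":[-0.016,0.001,0],"dr":[-0.4,0,0],"jaw":1}
    - {"linear":[-0.012,0.001,0],"dr":[-0.3,0,0],"jaw":1}
    - {"linear":[0,0,0],"dr":[0,0,0],"jaw":1}

```text
clock: 23.75
tcp_pos: [0.4727, -0.3805, 0.0789]
orientation: [-2.055, -1.609, -0.754]
contact_force: [0.2, 0.0, -0.8]
grip_width: 0.0404
```

```bash
python3 - <<'E'
from h import *
show()
plan([.4695,-.389,.03],yawR(76,39.7),4)
E
```

```text
t 23.75 p [ 0.4727 -0.3805  0.0789] xang 76.2 z [ 0.157  0.626 -0.764] F [ 0.2  0.  -0.8] w 0.0404 q [ 0.49  0.89  0.63  1.57 -0.93  1.54  1.21]
0 [-0.0096, -0.0003, 0.0079] [0.0, -0.1, 0.0]
1 [-0.0096, -0.0003, 0.0079] [0.0, -0.1, 0.0]
2 [-0.0096, -0.0003, 0.0079] [0.0, -0.1, 0.0]
3 [-0.0096, -0.0003, 0.0079] [0.0, -0.1, 0.0]
```

Request:
drive_tool:
  commands:
    - {"linear":[-0.009,0,0.008],"dr":[0,-0.2,0],"jaw":1}
    - {"linear":[-0.01,0,0.008],"dr":[0,0,0],"jaw":1}
    - {"linear":[-0.01,0,0.008],"dr":[0,0,0],"jaw":1}
    - {"linear":[-0.006,0,0.005],"dr":[0,0,0],"jaw":1}
    - {"linear":[0,0,0],"dr":[0,0,0],"jaw":1}

```text
clock: 24.38
tcp_pos: [0.4712, -0.3879, 0.0307]
orientation: [-2.056, -1.612, -0.751]
contact_force: [-0.0, 0.7, -1.8]
grip_width: 0.0401
```

```bash
python3 - <<'E'
from h import *
show()
f=viewer.grab_frame('wrist');cv2.imwrite('pics/w17.png',f[:,:,::-1])
plan([.4695,-.389,.0225],yawR(76,40),3)
E
```

```text
t 24.375 p [ 0.4712 -0.3879  0.0307] xang 76.25 z [ 0.156  0.624 -0.766] F [-0.   0.7 -1.8] w 0.0401 q [ 0.51  0.96  0.61  1.56 -0.95  1.5   1.25]
0 [-0.0022, -0.0005, 0.0019] [0.0, -0.0, 0.1]
1 [-0.0022, -0.0005, 0.0019] [0.0, -0.0, 0.1]
2 [-0.0022, -0.0005, 0.0019] [0.0, -0.0, 0.1]
```

View pics/w17.png

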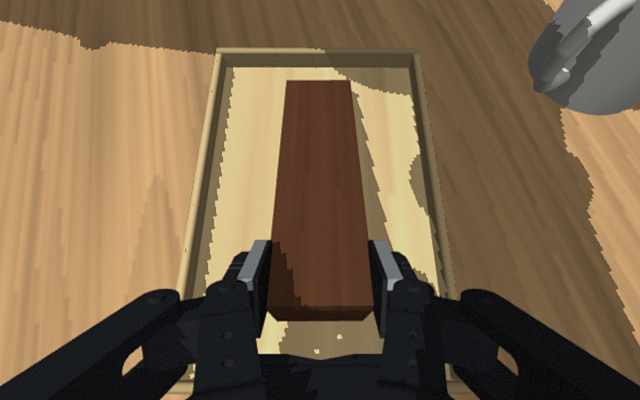

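The wedge lies parallel to the tray walls and inside all four. Its tip is at row 80, with the far wall at row 66. I'll lower gently.

Request:
drive_tool:
  commands:
    - {"linear":[-0.002,0,0.002],"dr":[0,0,0],"jaw":1}
    - {"linear":[-0.002,0,0.002],"dr":[0,0,0],"jaw":1}
    - {"linear":[-0.0015,0,0.0015],"dr":[0,0,0],"jaw":1}
    - {"linear":[0,0,0],"dr":[0,0,0],"jaw":1}

```text
clock: 24.92
tcp_pos: [0.4717, -0.3891, 0.0239]
orientation: [-2.056, -1.614, -0.752]
contact_force: [-0.3, 0.0, -2.3]
grip_width: 0.0396
```

```bash
python3 - <<'E'
from h import *
show()
E
```

```text
t 24.925 p [ 0.4717 -0.3891  0.0239] xang 76.37 z [ 0.157  0.623 -0.766] F [-0.3  0.  -2.3] w 0.0396 q [ 0.51  0.97  0.6   1.56 -0.96  1.49  1.26]
```

Request:
drive_tool:
  commands:
    - {"linear":[-0.001,0,0.0012],"dr":[0,0,0],"jaw":1}
    - {"linear":[-0.0006,0,0.0008],"dr":[0,0,0],"jaw":1}
    - {"linear":[0,0,0],"dr":[0,0,0],"jaw":1}

```text
clock: 25.3
tcp_pos: [0.4718, -0.3891, 0.0215]
orientation: [-2.056, -1.614, -0.752]
contact_force: [0.1, -0.4, -1.1]
grip_width: 0.0402
```

```bash
python3 - <<'E'
from h import *
show()
E
```

```text
t 25.3 p [ 0.4718 -0.3891  0.0215] xang 76.38 z [ 0.157  0.623 -0.766] F [ 0.1 -0.4 -1.1] w 0.0402 q [ 0.51  0.97  0.6   1.56 -0.96  1.49  1.26]
```

Request:
drive_tool:
  commands:
    - {"linear":[0,0,0],"dr":[0,0,0],"jaw":0.4}
    - {"linear":[0,0,0],"dr":[0,0,0],"jaw":0.25}
    - {"linear":[0,0,0],"dr":[0,0,0],"jaw":0.25}
    - {"linear":[0,0,0],"dr":[0,0,0],"jaw":0.25}
    - {"linear":[0,0,0],"dr":[0,0,0],"jaw":0.25}

```text
clock: 25.92
tcp_pos: [0.4722, -0.3891, 0.0222]
orientation: [-2.056, -1.615, -0.753]
contact_force: [-0.4, 0.7, -0.1]
grip_width: 0.0639
```

```bash
python3 - <<'E'
from h import *
show()
f=viewer.grab_frame('wrist');cv2.imwrite('pics/w18.png',f[:,:,::-1])
E
```

```text
t 25.925 p [ 0.4722 -0.3891  0.0222] xang 76.43 z [ 0.158  0.623 -0.766] F [-0.4  0.7 -0.1] w 0.0639 q [ 0.51  0.97  0.6   1.56 -0.96  1.49  1.26]
```

View pics/w18.png

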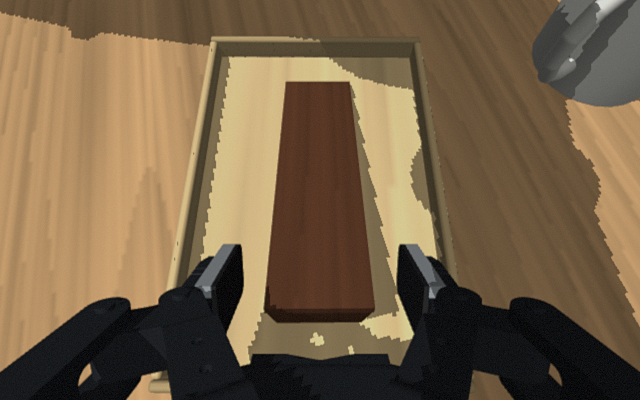

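The wedge is released and flat, with both pads clear of it. I'll withdraw along the tool axis.

Request:
drive_tool:
  commands:
    - {"linear":[0,0,-0.01],"dr":[0,0,0],"jaw":0.25}
    - {"linear":[0,0,-0.02],"dr":[0,0,0],"jaw":0.25}
    - {"linear":[0.002,0,-0.03],"dr":[0,0,0],"jaw":0.25}
    - {"linear":[0.01,0,-0.035],"dr":[0,0,0],"jaw":0.25}
    - {"linear":[0.015,0,-0.035],"dr":[0,0,0],"jaw":0.2}
    - {"linear":[0.015,0,-0.02],"dr":[0,0,0],"jaw":0.2}
    - {"linear":[0,0,0],"dr":[0,0,0],"jaw":0.2}

```text
clock: 26.85
tcp_pos: [0.453, -0.4585, 0.1739]
orientation: [-2.063, -1.615, -0.75]
contact_force: [-0.3, 0.6, 0.7]
grip_width: 0.0685
```

```bash
python3 - <<'E'
from h import *
show()
f=viewer.grab_frame('wrist');cv2.imwrite('pics/w19.png',f[:,:,::-1])
f=viewer.grab_frame('top');cv2.imwrite('pics/top9.png',f[:,:,::-1])
f=viewer.grab_frame('side');cv2.imwrite('pics/side9.png',cv2.resize(f[140:380,210:410,::-1],None,fx=2.5,fy=2.5,interpolation=2))
show()
E
```

```text
t 26.85 p [ 0.453  -0.4585  0.1739] xang 76.29 z [ 0.159  0.619 -0.769] F [-0.3  0.6  0.7] w 0.0685 q [ 0.58  0.86  0.68  1.37 -0.87  1.73  1.15]
t 27.0 p [ 0.4529 -0.4564  0.1706] xang 76.14 z [ 0.157  0.622 -0.767] F [-1.3 -0.1  0.3] w 0.0681 q [ 0.58  0.86  0.68  1.38 -0.87  1.73  1.15]
```

View pics/w19.png

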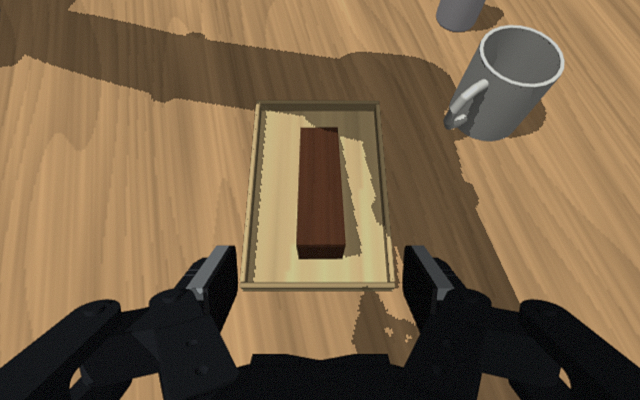

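View pics/top9.png

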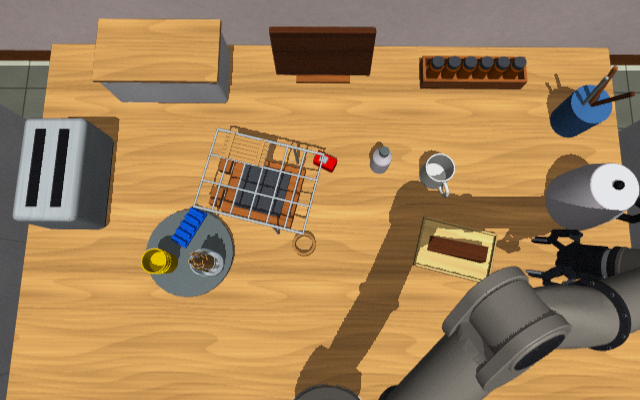

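View pics/side9.png

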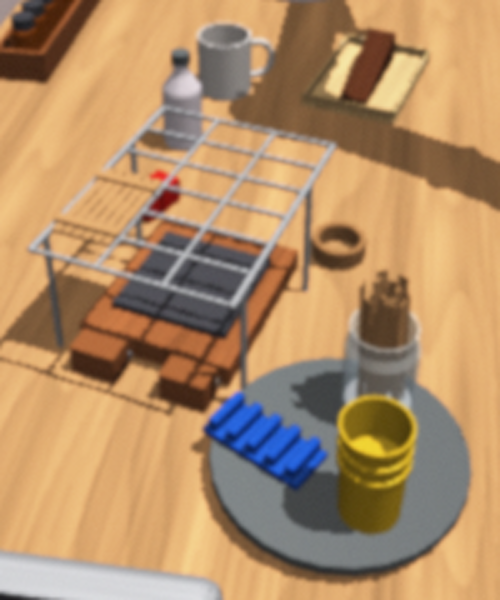

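The wedge lies flat in the tray at top pixel (457,248). The pots stand on the turntable at (156,261) and the board is shut. The tape (304,243), sharpener (325,160), glue (381,158) and mug (438,170) sit at the same pixels as at the start. I'll hand it in.

```bash
python3 -c "
from h import *
show();print(job.hand_in())"
```

```text
t 27.0 p [ 0.4529 -0.4564  0.1706] xang 76.14 z [ 0.157  0.622 -0.767] F [-1.3 -0.1  0.3] w 0.0681 q [ 0.58  0.86  0.68  1.38 -0.87  1.73  1.15]
the job is handed in; nothing more can be done
None
```

I handed the job in at 27.0 s with every step done.

- **Pots:** I moved the stack first and stood it upright on the empty part of the turntable.
- **Tugs:** With the tool leaning 40° under the rack, I pulled the wedge straight back in four tugs. They measured 19.9, 24.9, 24.0 and 28.1 mm, with about 0.6 s of stop after each.
- **Wedge:** Once it was clear of the board and the rack wire, I carried it to the tray, laid it flat, released it and backed off about 17 cm up.

**Last checks:**
- The final pictures show the board down, the pots standing, and the wedge lying flat inside the tray walls.
- The tape, sharpener, glue, mug, jar and brush rest look unmoved by eye.
- The wrist force was near zero and the gripper open at 68 mm.

**Not quite as asked, or not confirmed:**
- The first tug measured 0.1 mm under the 2 cm lower limit, within the measurement noise.
- After the fourth tug I pulled the wedge a further 100 mm or so, where I had planned about 60 mm. It was already free of the board, and it touched nothing.
- I judged the board shut from the pictures, because its hinge angle cannot be read directly.

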